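Clear the study desk: sort the stationery

TASK

Clear up this study desk: lay both highlighters flat in the blue tray and both erasers flat in the dark wooden tray, each resting on the tray's floor (not on top of one another or on a rim), and stand the glue stick upright in the red tin. Set each thing down rather than dropping or tossing it, and leave the mug and the pencil sharpener where they are.

Things in the scene. Friction and masses are not known exactly. Their poses are not given: they have to be found in the camera images.
- marker_yellow: Loose chunky flat highlighter, bright yellow barrel with a black cap and a white label patch on top, lying flat: 105 long (own x) x 27 wide (own y) x 15 mm thick (own z), 30 g. Origin: centre of its underside.
- marker_orange: Loose highlighter of the same shape and size (105 x 27 x 15 mm, own x along its length), bright orange barrel with a black cap. Origin: centre of its underside.
- eraser_sleeve: Loose white block eraser in a blue paper sleeve with a thin white stripe: 55 long (own x) x 24 wide (own y) x 15 mm thick, lying flat, 28 g. Origin: centre of its underside.
- eraser_pink: Loose plain pink block eraser, 55 long (own x) x 24 wide (own y) x 15 mm thick, lying flat. Origin: centre of its underside.
- glue_stick: Loose glue stick standing upright, white round barrel 26 mm in diameter with a green band, green cap 25 mm in diameter on top, 75 mm tall in all, cap from 50 mm up, 35 g; it may rock for up to about a second after it is let go. Origin: centre of its foot, z up.
- blue_tray: Blue plastic open tray, fixed to the desk: outside 150 (own x) x 142 (own y) x 22 mm high, walls and floor 5 mm thick, inside 140 x 132 mm. Origin: centre of its underside; the inner floor is 5 mm above it.
- wood_tray: Dark wooden open tray, fixed to the desk: outside 100 (own x) x 142 (own y) x 22 mm high, walls and floor 5 mm thick, inside 90 x 132 mm. Origin: centre of its underside; the inner floor is 5 mm above it.
- red_tin: Red round open tin, fixed to the desk: outside diameter 70, inside diameter 64, 30 mm high; its inner floor is 4 mm above the origin, the centre of its underside.
- mug: White mug standing on the desk to the left of the work, a bystander: 76 mm in diameter, 85 mm high, 0.3 kg, handle on its own +y side. Origin: centre of its foot.
- sharpener: Small bare-metal pencil sharpener lying among the things, a bystander: 26 (own x) x 15 x 12 mm, 20 g. Origin: centre of its underside.
Not all that is in view belongs to the job. What is shaped like the wood_tray but green is not meant. What is shaped like the marker_yellow but turquoise is not meant.

How it is judged:
At the end, for the whole second after the job is handed in: Highlighters in the blue tray, erasers in the wooden tray: centre inside the walls, flat (0.12 rad), underside within 5 mm of the floor. Glue stick upright (0.12 rad) on the red tin's floor within 22 mm of its centre. All released, at rest; mug and sharpener within 15 mm of their start (x of marker_yellow in the frame of blue_tray between -0.065 and 0.065 m and y of marker_yellow in the frame of blue_tray between -0.062 and 0.062 m and z of each of marker_yellow, marker_orange in the frame of blue_tray below 0.01 m and angle between each of marker_yellow, marker_orange, eraser_sleeve, eraser_pink, glue_stick's own z axis and vertical below 0.12 rad and x of marker_orange in the frame of blue_tray between -0.065 and 0.065 m and y of marker_orange in the frame of blue_tray between -0.062 and 0.062 m and x of eraser_sleeve in the frame of wood_tray between -0.04 and 0.04 m and y of eraser_sleeve in the frame of wood_tray between -0.062 and 0.062 m and z of each of eraser_sleeve, eraser_pink in the frame of wood_tray below 0.01 m and x of eraser_pink in the frame of wood_tray between -0.04 and 0.04 m and y of eraser_pink in the frame of wood_tray between -0.062 and 0.062 m and horizontal distance between glue_stick and red_tin below 0.022 m and z of glue_stick in the frame of red_tin below 0.009 m and linear speed of each of marker_yellow, marker_orange, eraser_sleeve, eraser_pink, glue_stick below 0.02 m/s and angular speed of each of marker_yellow, marker_orange, eraser_sleeve, eraser_pink, glue_stick below 0.2 rad/s and contact force between each of marker_yellow, marker_orange, eraser_sleeve, eraser_pink, glue_stick and the fingers below 0.1 N and distance of each of mug, sharpener from where it was at the start of the episode below 0.015 m); the robot touches nothing.
It fails at once if the mug is pushed, lifted or tipped (moved more than 15 mm) (distance of mug from where it was at the start of the episode above 0.015 m).
It fails at once if the pencil sharpener is moved more than 15 mm (distance of sharpener from where it was at the start of the episode above 0.015 m).
It fails at once if a thing is dropped from more than about 5 cm or tossed (faster than 1 m/s with no finger on it) ((linear speed of marker_yellow above 1 m/s and contact force between marker_yellow and the fingers below 0.05 N) or (linear speed of marker_orange above 1 m/s and contact force between marker_orange and the fingers below 0.05 N) or (linear speed of eraser_sleeve above 1 m/s and contact force between eraser_sleeve and the fingers below 0.05 N) or (linear speed of eraser_pink above 1 m/s and contact force between eraser_pink and the fingers below 0.05 N) or (linear speed of glue_stick above 1 m/s and contact force between glue_stick and the fingers below 0.05 N)).
It also fails if it takes over 131 s, if anything falls off the work surface, if the arm or the gripper's body presses on something with over 40 N, if the wrist force passes 120 N, or if a joint passes its speed limit or range.

ROBOT

A 6-joint arm with a two-finger parallel gripper is mounted at the origin on the work surface. World frame = base frame: x ahead of the robot, y to its left, z up, the work surface at z = 0. Lengths are in m, angles in rad, forces in N, time in s.
With the tool pointing down it reaches from about 0.3 to 0.775 m from the base axis. Payload 14.6 kg.
Tool frame: the origin (TCP) lies midway between the tips of the shut fingers; the grasp point (between the pads) lies tcp_to_grasp behind it (tcp_to_grasp is the distance from the TCP to the grasp point, in m); z points along the fingers, x is the direction in which the jaws open and shut, and the axes are right-handed (so a half turn about z gives the same grasp; the last joint's range is limited). The gripper opens to 85 mm and grips with 20 to 120 N. Pads are 22 mm wide; open, the fingers measure 114 mm over their backs; the gripper's body (76 mm by 85 mm) begins 54 mm behind the grasp point. The pads swing forward as they close: fully open they stand 13 mm farther back than shut.
Start: joints at [-1.213, 0.3, 1.521, -0, 1.321, -0.067], TCP at [0.227, -0.501, 0.231] pointing down, gripper open.
Joint ranges: [-3.03, 3.03], [-0.79, 2.21], [0.23, 2.52], [-1.04, 4.18], [0, 3.07], [-2.55, 2.55]. Speed limits (rad/s): [2.22, 2.22, 2.57, 3.14, 3.14, 3.14].

INTERFACE

Orientations are given as [roll, pitch, yaw] about the fixed x, y, z axes, in that order (R = Rz(yaw) Ry(pitch) Rx(roll)).
In Python, from bench import sense, capture, camera_model, job_done, tcp_to_grasp gives the robot as it stands. The module is installed in compiled form; this text tells all that it offers.
- The arm moves only by the tool step_arm, never from a script. Its argument "commands" is a list of rows, each an object of numbers: "dx", "dy", "dz": the shift along the world's x, y, z in cm; "wx", "wy", "wz": the turn, a rotation vector about the world's x, y, z in degrees; "hand": the closure, from 0 (fully open) to 1 (shut). A call has 1 to 8 rows; each row is the pose to reach, as a shift and turn from the pose commanded when the call began; what a row does not reach only later rows make up. A row lasts 1/12 s, in which the tool goes at most 41.7 mm and 7.16 degrees, less where a joint would pass 70% of its speed; a pose out of reach is approached as far as the arm can. A call with a gripper value outside its range is refused whole. The fingers move at their own pace and stop on an object; "squeeze" is the grip in N (left out, the last holds). Time passes only in rows, so rows that repeat a pose let the fingers close. It gives the time, the measured TCP pose, the force and the opening at its end, in the units of the state.
- sense(): the state, without advancing time (a new reading comes with each control period).
- capture(name): name is "side" or "top"; returns the picture (480x640x3 uint8, red, green, blue); there is no depth.
- camera_model(name): a dict with "camera_matrix" (3x3 intrinsics, pixels), "distortion" ([k1, k2, p1, p2, k3] as OpenCV has them; the pictures are not rectified), "position" and "orientation" of the camera in the world. Camera axes: x right, y down, z forward; pixel columns grow to the right and rows downward; lengths in m; the calibration is good to about 2 mm. A picture is of the moment at which its call begins. camera_model takes no time and is no camera call.
- job_done(): hands the job in, once; it reports no verdict.
The state is a dict: "time_s": time; "qpos": joint angles; "qd": joint speeds; "joint_efforts": joint torques, N m; "tcp_pos": TCP position; "tool_rot": TCP orientation; "ft_force": force on the tool from outside, world axes, zero at the start; "moment": the same for the moment, N m; "gripper_width": opening from 0.0 (shut) to 1.0 (fully open).
Only numpy, scipy, OpenCV 4.12 (cv2) and the standard library are available. Lean on these libraries where they do the work, as an engineer would, in place of code of your own. Each camera call takes 0.05 s, during which the arm holds its last target.

## Working session

There is one attempt and no reset: what is moved stays moved. The work goes in short steps, Python scripts to look and compute and a tool call to move; the robot and the scene stay as the last step left them, time stands still between calls to the robot, and variables do not carry over. Pictures are saved under pics/ and viewed, and the job is handed in when it is done.

Besides the shell and the picture viewer there is one more tool, called after ">>>" as name(argument=value, ...), one argument or row to a line, values as JSON. step_arm: Moves the arm, as the interface text tells. Its arguments: {"type":"object","properties":{"commands":{"type":"array"},"squeeze":{"type":"number"}},"required":["commands"]}

```bash
mkdir -p pics; ls
python3 - <<'E'
from bench import *
import cv2
for n in("top","side"):
    im=capture(n); cv2.imwrite(f"pics/{n}0.png",im[:,:,::-1]); m=camera_model(n); print(n,m)
print(sense(),tcp_to_grasp)
E
```

```text
pics
top {'camera_matrix': array([[494.96299114,   0.        , 314.74814012],
       [  0.        , 494.96299114, 242.84197709],
       [  0.        ,   0.        ,   1.        ]]), 'distortion': array([0.03196005, 0.        , 0.        , 0.        , 0.        ]), 'position': array([0.24819944, 0.07892653, 0.99570442]), 'orientation': array([-2.92918991e+00,  5.85067156e-04, -1.70259031e+00])}
side {'camera_matrix': array([[490.63073387,   0.        , 321.79688016],
       [  0.        , 490.63073387, 243.31066838],
       [  0.        ,   0.        ,   1.        ]]), 'distortion': array([-0.02138459,  0.        ,  0.        ,  0.        ,  0.        ]), 'position': array([-0.08087211,  0.98679935,  0.65515168]), 'orientation': array([-2.10726406, -0.01674512, -2.6051772 ])}
{'time_s': 0.1, 'qpos': array([-1.21259680e+00,  3.00427086e-01,  1.52153222e+00,  1.27195415e-06,
        1.32072831e+00, -6.65891625e-02]), 'qd': array([ 0.00021454, -0.00206468, -0.00194064, -0.00155385, -0.00071826,
       -0.00091396]), 'joint_efforts': array([ 2.14139181e-03, -5.44378209e+01, -3.62368977e+01, -2.41352342e-05,
        3.05202797e-03,  7.47303062e-06]), 'tcp_pos': array([ 0.22659582, -0.50091012,  0.23076613]), 'tool_rot': array([-3.14151857e+00,  1.09245423e-03, -1.14600791e+00]), 'ft_force': array([-1.3986859 ,  0.28786622, -1.23134845]), 'moment': array([-0.02156895,  0.03838182, -0.02586997]), 'gripper_width': 0.9970125319561212} 0.0187
```

View pics/top0.png

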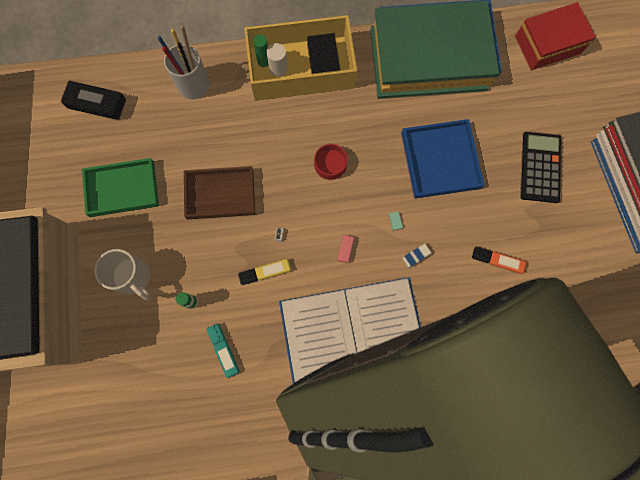

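View pics/side0.png

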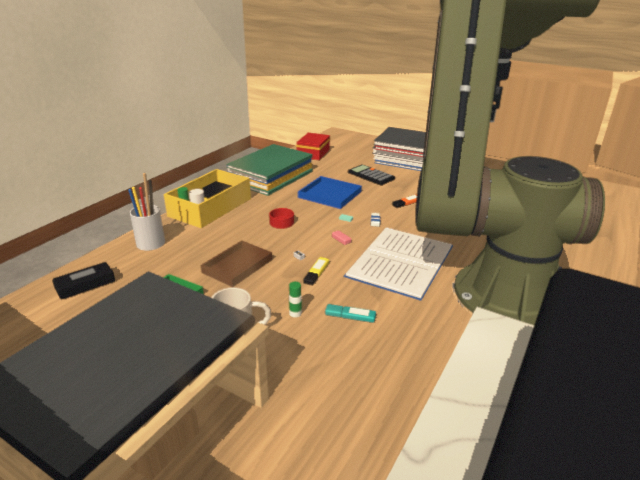

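The top view shows yellow marker (265,271), orange (499,260), sleeve eraser (418,254), pink eraser (347,248), glue cap (186,299) close to the mug handle (140,290), sharpener (280,234), blue tray (443,158), wood tray (220,192) and tin (331,161). The side view shows the same things, glue at (295,300). Next I measure them.

```bash
cat > h.py <<'E'
import numpy as np, cv2
from scipy.spatial.transform import Rotation as Ro
from bench import *
def cam(n):
    m=camera_model(n); return m["camera_matrix"],m["distortion"],np.array(m["position"]),Ro.from_euler('xyz',m["orientation"]).as_matrix()
def ray(n,px):
    K,d,p,R=cam(n); u=cv2.undistortPoints(np.array(px,float).reshape(-1,1,2),K,d).reshape(-1,2)
    return p,np.c_[u,np.ones(len(u))]@R.T
def onz(n,px,z):
    p,r=ray(n,px); return p+r*((z-p[2])/r[:,2])[:,None]
def tri(a,b):
    p1,r1=ray("top",a);p2,r2=ray("side",b);r1=r1[0]/np.linalg.norm(r1);r2=r2[0]/np.linalg.norm(r2)
    s=np.linalg.lstsq(np.c_[r1,-r2],p2-p1,rcond=None)[0];A=p1+s[0]*r1;B=p2+s[1]*r2
    return (A+B)/2,np.linalg.norm(A-B)
def proj(n,P):
    K,d,p,R=cam(n); return cv2.projectPoints((np.atleast_2d(P)-p)@R,np.zeros(3),np.zeros(3),K,d)[0].reshape(-1,2)
def mask(im,lo,hi,roi):
    hsv=cv2.cvtColor(im,cv2.COLOR_RGB2HSV); m=cv2.inRange(hsv,np.array(lo),np.array(hi))
    o=np.zeros_like(m); x0,y0,x1,y1=roi; o[y0:y1,x0:x1]=m[y0:y1,x0:x1]; return o
def big(m):
    c=max(cv2.findContours(m,cv2.RETR_EXTERNAL,cv2.CHAIN_APPROX_NONE)[0],key=cv2.contourArea); return c
def rect(pts,n,z):
    w=onz(n,pts.reshape(-1,2),z)[:,:2]
    r=cv2.minAreaRect((w*1000).astype(np.float32)); b=cv2.boxPoints(r)
    e=b[1]-b[0];f=b[2]-b[1]; l=e if np.linalg.norm(e)>np.linalg.norm(f) else f
    return np.array(r[0]),sorted(r[1]),np.degrees(np.arctan2(l[1],l[0]))%180
E
python3 - <<'E'
import cv2
a=cv2.imread("pics/top0.png");b=cv2.imread("pics/side0.png")
c=cv2.resize(a[190:290,150:550],(800,200)); 
cv2.imwrite("pics/z1.png",cv2.resize(a[140:320,80:280],(800,720))[:600])
cv2.imwrite("pics/z2.png",cv2.resize(a[200:290,260:540],(800,257)))
cv2.imwrite("pics/z3.png",cv2.resize(b[170:330,200:440],(800,533)))
E
```

```text
(no output)
```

View pics/z1.png

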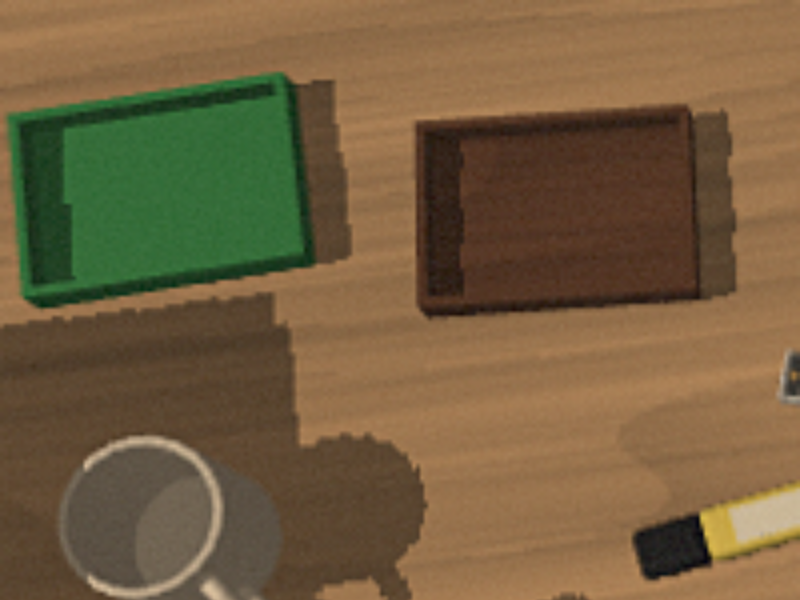

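View pics/z2.png

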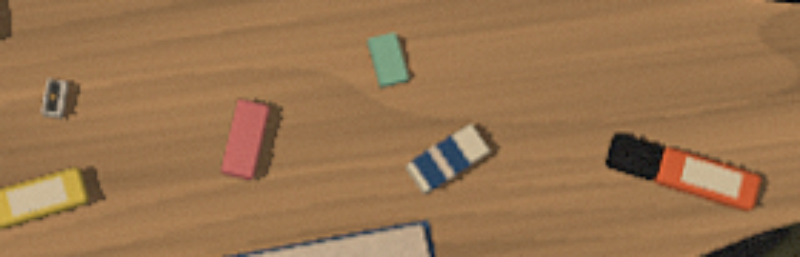

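View pics/z3.png

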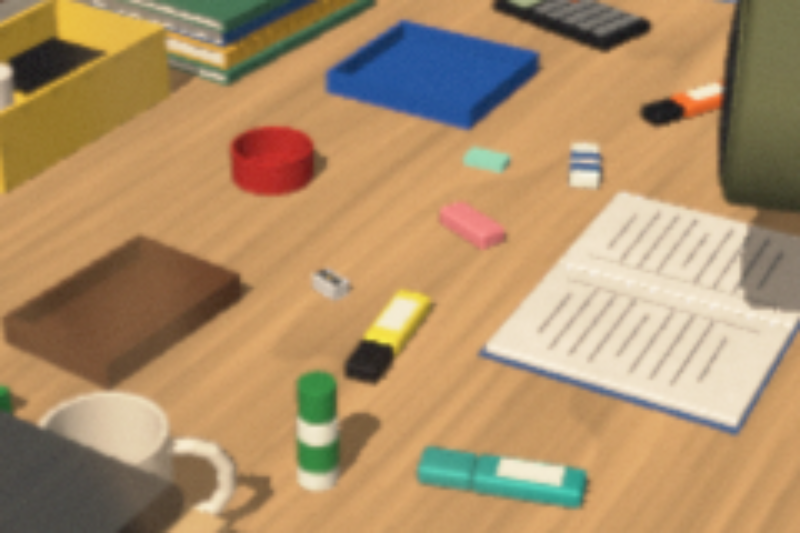

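```bash
cat > m.py <<'E'
from h import *
def un(im,roi,*rs):
    m=np.zeros(im.shape[:2],np.uint8)
    for lo,hi in rs: m|=mask(im,lo,hi,roi)
    return cv2.morphologyEx(m,cv2.MORPH_CLOSE,np.ones((3,3)))
Y=((22,140,90),(34,255,255));K_=((0,0,0),(180,255,42));W=((0,0,140),(180,75,255));O=((0,170,120),(14,255,255));O2=((4,170,120),(14,255,255))
B=((100,110,40),(125,255,255));PK=((165,70,90),(180,200,255));PK2=((0,70,120),(4,200,255));G=((50,80,20),(85,255,255));R1=((172,140,40),(180,255,255));R2=((0,180,40),(5,255,255))
DK=((0,0,0),(25,255,100));SH=((0,0,60),(180,60,255))
T=cv2.cvtColor(cv2.imread("pics/top0.png"),cv2.COLOR_BGR2RGB);S=cv2.cvtColor(cv2.imread("pics/side0.png"),cv2.COLOR_BGR2RGB)
E
python3 - <<'E'
from m import *
def f(nm,rt,rs,cs,z,css=None):
    c=big(un(T,rt,*cs)); 
    r=rect(c,"top",z); 
    mo=cv2.moments(c);ct=(mo['m10']/mo['m00'],mo['m01']/mo['m00'])
    print(nm,"top",r[0].round(1),np.round(r[1],1),round(r[2],1),np.round(ct,1),cv2.boundingRect(c),end=" ")
    if rs:
        d=big(un(S,rs,*(css or cs)));mo=cv2.moments(d);cs_=(mo['m10']/mo['m00'],mo['m01']/mo['m00'])
        P,g=tri(ct,cs_);print("tri",(P*1000).round(1),"gap",round(g*1000,1),cv2.boundingRect(d))
    else: print()
f("yel",(230,250,300,292),(295,250,335,290),[Y,K_,W],.010)
f("ora",(465,240,535,280),(385,190,416,212),[O,K_,W],.010)
f("slv",(395,238,440,270),(365,208,385,230),[B,W],.010)
f("pnk",(330,228,365,270),(325,225,360,250),[PK,PK2,((160,70,90),(180,255,255))],.010)
f("glu",(170,285,205,312),(285,278,305,300),[G],.070)
f("shp",(270,222,292,245),(292,248,308,260),[SH],.008)
f("tin",(305,135,355,185),(262,203,300,232),[R1,R2],.03)
f("blu",(395,110,495,205),(290,170,370,215),[B],.018)
f("wod",(178,160,258,224),None,[((0,60,0),(25,255,85))],.018)
E
```

```text
yel top [413.9 159.6] [ 27.3 103. ] 99.0 [264.8 271.4] (239, 259, 52, 26) tri [411.9 157.9  14.6] gap 2.6 (307, 257, 22, 26)
ora top [ 376.2 -311.1] [ 27.9 105.3] 64.0 [499.2 259.8] (472, 247, 54, 27) tri [ 378.3 -312.5    6.4] gap 4.9 (394, 195, 22, 12)
slv top [ 406.6 -148.7] [24.5 56.8] 114.8 [416.2 255.1] (402, 244, 29, 23) tri [ 407.  -149.2    8.1] gap 0.4 (371, 213, 10, 14)
pnk top [439.6  -8.7] [22.6 55.4] 158.1 [345.4 248.4] (338, 235, 16, 28) tri [439.5  -8.9   8.3] gap 0.5 (332, 231, 19, 13)
glu top [370.1 305.9] [22.8 39.3] 62.1 [185.7 299.9] (176, 293, 21, 15) tri [373.1 309.   60.8] gap 3.8 (290, 282, 11, 15)
shp top [487.3 122.2] [15.2 26.1] 164.0 [278.7 234.1] (275, 228, 9, 13) tri [487.9 122.3   5.4] gap 0.3 (294, 251, 10, 9)
tin top [622.3  -3. ] [64.3 74.4] 172.4 [330.3 161.2] (315, 144, 32, 35) tri [627.1  -3.8  15.4] gap 0.4 (270, 208, 24, 20)
blu top [ 603.  -235.9] [146.1 155.2] 1.0 [442.  158.3] (402, 119, 82, 79) tri [ 605.7 -238.4    8.9] gap 1.8 (298, 177, 63, 31)
wod top [588.6 229.8] [104.8 152. ] 86.4 [219.4 192.8] (184, 167, 74, 53)
```

Run:
```python
from m import *
cv2.imwrite("pics/z4.png",cv2.resize(cv2.cvtColor(T[240:320,85:215],cv2.COLOR_RGB2BGR),(780,480),interpolation=cv2.INTER_CUBIC))
for r in ([(116,270)],): print(onz("top",r,.085))
# side view of the glue
cv2.imwrite("pics/z5.png",cv2.resize(cv2.cvtColor(S[270:335,205:320],cv2.COLOR_RGB2BGR),(805-5,452),interpolation=cv2.INTER_CUBIC))
```

```text
[[0.44037591 0.42512335 0.085     ]]
```

View pics/z4.png

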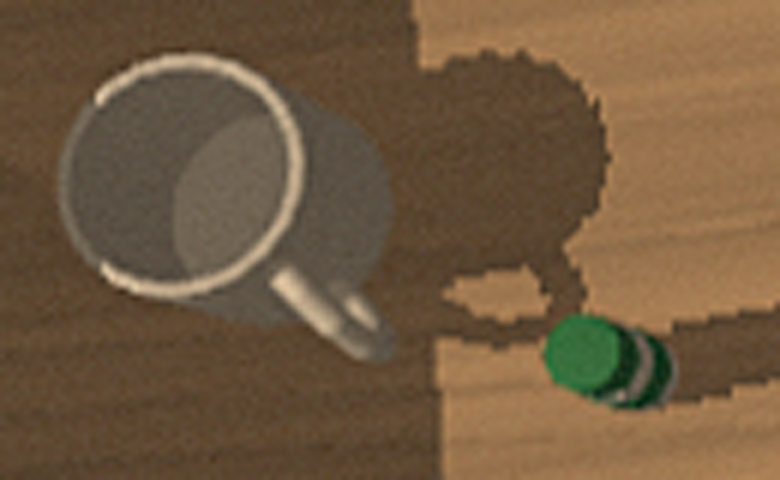

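View pics/z5.png

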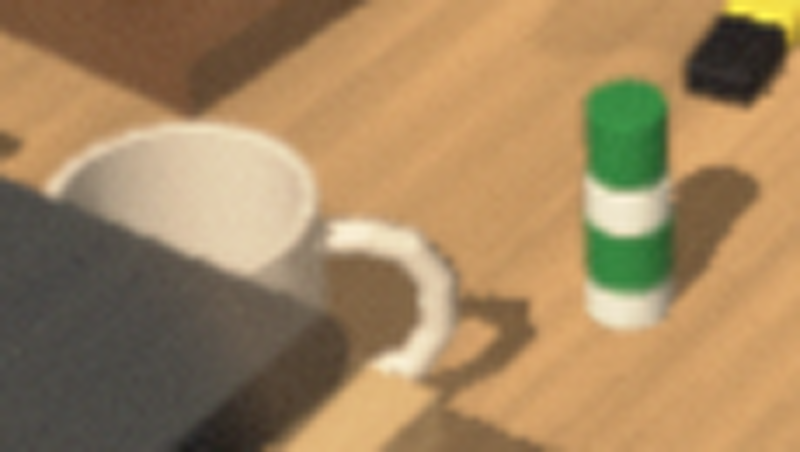

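>>> step_arm(
  commands=[
    {"dx":3,"dy":4,"dz":0,"wz":7,"hand":0},
    {"dx":6,"dy":7,"dz":-2,"wz":14},
    {"dx":9,"dy":11,"dz":-4,"wz":21},
    {"dx":12,"dy":15,"dz":-7,"wz":28},
    {"dx":15,"dy":19,"dz":-10,"wz":35},
    {"dx":15,"dy":19,"dz":-13,"wz":39.7},
    {"dx":15,"dy":19,"dz":-15,"wz":39.7,"hand":0.4},
    {"dx":15,"dy":19,"dz":-15,"wz":39.7,"hand":0.4},
  ],
)

```text
invalid input
```

Mug rim centre is near (116,270) with the handle tip at (148,297), and the glue cap top is at (183,299). The move was refused, so I'll retry with every key filled in.

Run:
```python
from m import *
print(onz("top",[(183,298.8)],.075),tri((183,298.8),(295,284.4)))
print(onz("top",[(147.5,297.5)],.04), onz("side",[(295,270+310/6.957)],0))
print(sense()['time_s'])
```

```text
[[0.37205765 0.3093293  0.075     ]] (array([0.37283322, 0.31003397, 0.07327651]), np.float64(0.0011862838227402143))
[[0.38833035 0.38520489 0.04      ]] [[ 3.70897983e-01  3.15521930e-01 -1.11022302e-16]]
0.1
```

>>> step_arm(
  commands=[
    {"dx":3,"dy":4,"dz":0,"wx":0,"wy":0,"wz":7,"hand":0},
    {"dx":6,"dy":7,"dz":-2,"wx":0,"wy":0,"wz":14,"hand":0},
    {"dx":9,"dy":11,"dz":-4,"wx":0,"wy":0,"wz":21,"hand":0},
    {"dx":12,"dy":15,"dz":-7,"wx":0,"wy":0,"wz":28,"hand":0},
    {"dx":15,"dy":19,"dz":-10,"wx":0,"wy":0,"wz":35,"hand":0.2},
    {"dx":15,"dy":19,"dz":-13,"wx":0,"wy":0,"wz":39.7,"hand":0.4},
    {"dx":15,"dy":19,"dz":-15,"wx":0,"wy":0,"wz":39.7,"hand":0.4},
  ],
)

```text
time_s: 0.68
tcp_pos: [0.3754, -0.3133, 0.0911]
tool_rot: [3.141, -0.003, -0.446]
ft_force: [1.0, -1.8, -0.8]
gripper_width: 0.607
```

>>> step_arm(
  commands=[
    {"dx":0,"dy":0,"dz":-3,"wx":0,"wy":0,"wz":0,"hand":0.4},
    {"dx":0,"dy":0,"dz":-5.5,"wx":0,"wy":0,"wz":0,"hand":0.4},
    {"dx":0,"dy":0,"dz":-6.8,"wx":0,"wy":0,"wz":0,"hand":0.4},
    {"dx":0,"dy":0,"dz":-7.7,"wx":0,"wy":0,"wz":0,"hand":0.4},
    {"dx":0,"dy":0,"dz":-7.7,"wx":0,"wy":0,"wz":0,"hand":0.4},
    {"dx":0,"dy":0,"dz":-7.7,"wx":0,"wy":0,"wz":0,"hand":0.4},
  ],
)

```text
time_s: 1.18
tcp_pos: [0.3738, -0.3151, 0.0144]
tool_rot: [-3.142, 0.0, -0.453]
ft_force: [-0.3, 0.0, 0.1]
gripper_width: 0.599
```

Run:
```python
from h import *
for n in("top","side"):
    im=capture(n); cv2.imwrite(f"pics/{n}1.png",im[:,:,::-1])
    x=im[190:300,430:580] if n=="top" else im[160:230,340:480]
    cv2.imwrite(f"pics/{n}1z.png",cv2.resize(x[:,:,::-1],None,fx=5,fy=5))
```

```text
(no output)
```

View pics/top1z.png

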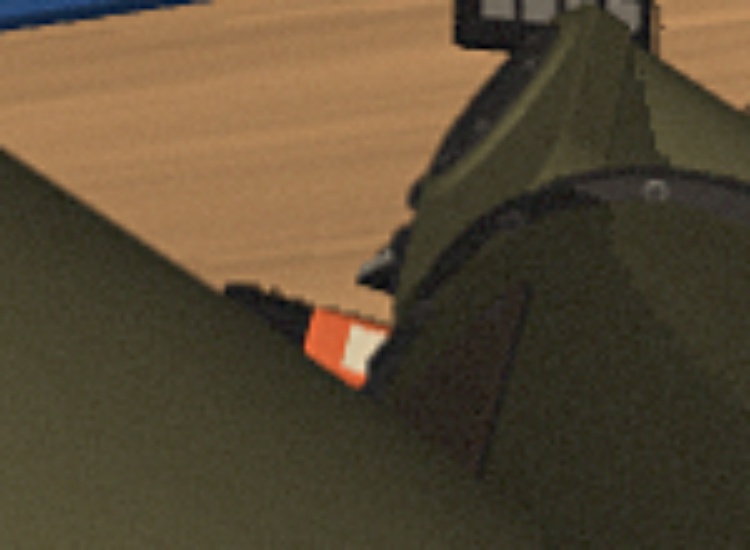

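The view is mostly hidden by the arm; the marker is visible between the fingers at about (500,258). The measured z lags the command, so I hold for a moment to see whether it settles.

>>> step_arm(
  commands=[
    {"dx":0,"dy":0,"dz":0,"wx":0,"wy":0,"wz":0,"hand":0.4},
    {"dx":0,"dy":0,"dz":0,"wx":0,"wy":0,"wz":0,"hand":0.4},
  ],
)

```text
time_s: 1.45
tcp_pos: [0.374, -0.3153, 0.0149]
tool_rot: [3.141, -0.001, -0.453]
ft_force: [0.8, 0.6, 1.0]
gripper_width: 0.599
```

>>> step_arm(
  commands=[
    {"dx":0.25,"dy":0.4,"dz":-0.4,"wx":0,"wy":0,"wz":0,"hand":0.4},
    {"dx":0.25,"dy":0.4,"dz":-1.15,"wx":0,"wy":0,"wz":0,"hand":0.4},
    {"dx":0.25,"dy":0.4,"dz":-1.15,"wx":0,"wy":0,"wz":0,"hand":0.4},
    {"dx":0.25,"dy":0.4,"dz":-1.15,"wx":0,"wy":0,"wz":0,"hand":0.8},
    {"dx":0.25,"dy":0.4,"dz":-1.15,"wx":0,"wy":0,"wz":0,"hand":0.8},
    {"dx":0.25,"dy":0.4,"dz":-1.15,"wx":0,"wy":0,"wz":0,"hand":0.8},
    {"dx":0.25,"dy":0.4,"dz":-1.15,"wx":0,"wy":0,"wz":0,"hand":0.8},
  ],
  squeeze=30,
)

```text
time_s: 2.03
tcp_pos: [0.3763, -0.311, 0.0027]
tool_rot: [3.142, -0.0, -0.453]
ft_force: [-0.5, -0.1, -0.6]
gripper_width: 0.302
```

>>> step_arm(
  commands=[
    {"dx":0,"dy":0,"dz":2,"wx":0,"wy":0,"wz":0,"hand":0.8},
    {"dx":0,"dy":0,"dz":5,"wx":0,"wy":0,"wz":0,"hand":0.8},
    {"dx":1,"dy":0,"dz":8,"wx":0,"wy":0,"wz":-6,"hand":0.8},
    {"dx":4,"dy":0,"dz":8,"wx":0,"wy":0,"wz":-13,"hand":0.8},
    {"dx":7,"dy":1,"dz":8,"wx":0,"wy":0,"wz":-20,"hand":0.8},
    {"dx":10,"dy":2,"dz":8,"wx":0,"wy":0,"wz":-27,"hand":0.8},
    {"dx":13,"dy":3,"dz":8,"wx":0,"wy":0,"wz":-34,"hand":0.8},
    {"dx":16,"dy":4,"dz":8,"wx":0,"wy":0,"wz":-41,"hand":0.8},
  ],
)

```text
time_s: 2.7
tcp_pos: [0.5376, -0.2703, 0.0826]
tool_rot: [-3.142, -0.0, -1.175]
ft_force: [0.4, -0.8, -0.7]
gripper_width: 0.307
```

>>> step_arm(
  commands=[
    {"dx":3,"dy":0.5,"dz":0,"wx":0,"wy":0,"wz":-7,"hand":0.8},
    {"dx":6,"dy":0.5,"dz":0,"wx":0,"wy":0,"wz":-14,"hand":0.8},
    {"dx":6.9,"dy":0.5,"dz":0,"wx":0,"wy":0,"wz":-21,"hand":0.8},
    {"dx":6.9,"dy":0.5,"dz":0,"wx":0,"wy":0,"wz":-22,"hand":0.8},
    {"dx":6.9,"dy":0.5,"dz":0,"wx":0,"wy":0,"wz":-22,"hand":0.8},
  ],
)

```text
time_s: 3.12
tcp_pos: [0.6048, -0.2658, 0.0819]
tool_rot: [3.141, 0.0, -1.55]
ft_force: [0.0, -0.7, -1.7]
gripper_width: 0.306
```

Run:
```python
from h import *
s=sense();print(s['tcp_pos'],s['tool_rot'],s['gripper_width'],s['qpos'])
for n in("top","side"):
    im=capture(n); cv2.imwrite(f"pics/{n}2.png",im[:,:,::-1])
```

```text
[ 0.60482726 -0.26581353  0.08194662] [ 3.14066369e+00  3.58983177e-04 -1.55015725e+00] 0.30621384385990663 [-4.69459454e-01  6.87825275e-01  1.30906515e+00 -1.32327817e-04
  1.14569082e+00  1.08075227e+00]
```

View pics/side2.png

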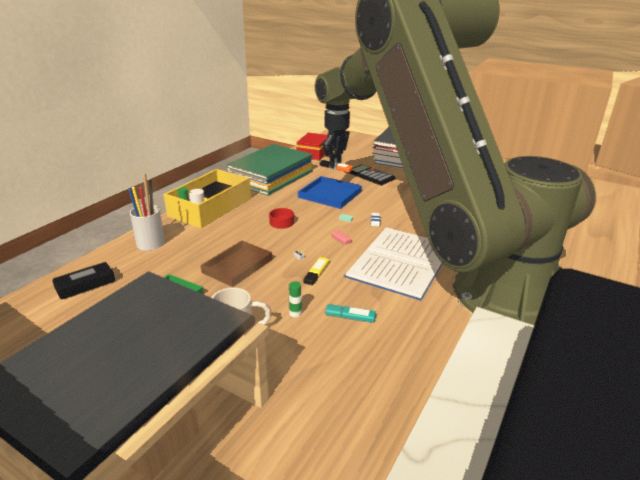

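View pics/top2.png

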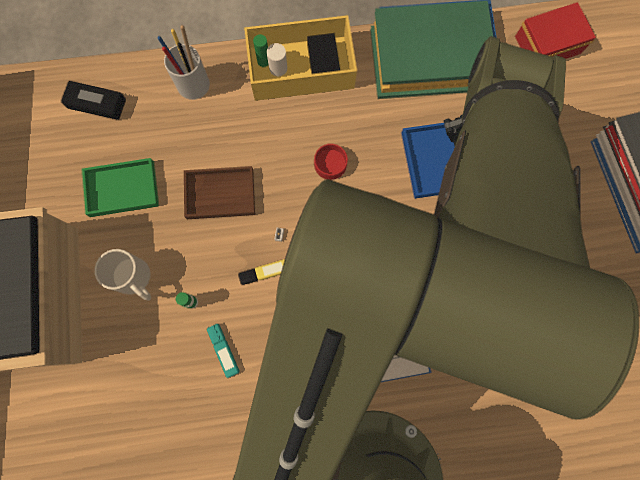

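The orange marker is held above the blue tray (side view (340,168)). Lowering it.

>>> step_arm(
  commands=[
    {"dx":0,"dy":0,"dz":-3,"wx":0,"wy":0,"wz":0,"hand":0.8},
    {"dx":0,"dy":0,"dz":-5.5,"wx":0,"wy":0,"wz":0,"hand":0.8},
    {"dx":0,"dy":0,"dz":-6.7,"wx":0,"wy":0,"wz":0,"hand":0.8},
    {"dx":0,"dy":0,"dz":-7.2,"wx":0,"wy":0,"wz":0,"hand":0.8},
    {"dx":0,"dy":0,"dz":-7.4,"wx":0,"wy":0,"wz":0,"hand":0.8},
    {"dx":0,"dy":0,"dz":-7.4,"wx":0,"wy":0,"wz":0,"hand":0.8},
  ],
)

```text
time_s: 3.72
tcp_pos: [0.6055, -0.2663, 0.0095]
tool_rot: [-3.141, -0.0, -1.552]
ft_force: [0.4, 0.1, 0.2]
gripper_width: 0.3
```

>>> step_arm(
  commands=[
    {"dx":0,"dy":0,"dz":0,"wx":0,"wy":0,"wz":0,"hand":0.6},
    {"dx":0,"dy":0,"dz":0,"wx":0,"wy":0,"wz":0,"hand":0.57},
    {"dx":0,"dy":0,"dz":0,"wx":0,"wy":0,"wz":0,"hand":0.57},
    {"dx":0,"dy":0,"dz":0,"wx":0,"wy":0,"wz":0,"hand":0.57},
  ],
)

```text
time_s: 4.05
tcp_pos: [0.6055, -0.2661, 0.0092]
tool_rot: [-3.141, -0.0, -1.553]
ft_force: [0.2, -0.2, 0.5]
gripper_width: 0.432
```

>>> step_arm(
  commands=[
    {"dx":0,"dy":0,"dz":1,"wx":0,"wy":0,"wz":0,"hand":0.57},
    {"dx":0,"dy":0,"dz":4,"wx":0,"wy":0,"wz":0,"hand":0.57},
    {"dx":0,"dy":0,"dz":8,"wx":0,"wy":0,"wz":0,"hand":0.4},
    {"dx":-2,"dy":1,"dz":9,"wx":0,"wy":0,"wz":7,"hand":0.4},
    {"dx":-4,"dy":2,"dz":9,"wx":0,"wy":0,"wz":14,"hand":0.4},
    {"dx":-6,"dy":3.5,"dz":9,"wx":0,"wy":0,"wz":21,"hand":0.4},
    {"dx":-8,"dy":5,"dz":9,"wx":0,"wy":0,"wz":28,"hand":0.4},
    {"dx":-10,"dy":6,"dz":9,"wx":0,"wy":0,"wz":35,"hand":0.4},
  ],
)

```text
time_s: 4.72
tcp_pos: [0.5043, -0.2049, 0.0995]
tool_rot: [-3.141, -0.001, -0.935]
ft_force: [0.5, -0.8, -0.1]
gripper_width: 0.6
```

>>> step_arm(
  commands=[
    {"dx":-2,"dy":1,"dz":0,"wx":0,"wy":0,"wz":7,"hand":0.4},
    {"dx":-4,"dy":2,"dz":0,"wx":0,"wy":0,"wz":14,"hand":0.4},
    {"dx":-6,"dy":3,"dz":0,"wx":0,"wy":0,"wz":21,"hand":0.4},
    {"dx":-8,"dy":4,"dz":0,"wx":0,"wy":0,"wz":28,"hand":0.4},
    {"dx":-9,"dy":5,"dz":0,"wx":0,"wy":0,"wz":35,"hand":0.4},
    {"dx":-9.8,"dy":5.7,"dz":0,"wx":0,"wy":0,"wz":42,"hand":0.4},
    {"dx":-9.8,"dy":5.7,"dz":0,"wx":0,"wy":0,"wz":49,"hand":0.4},
    {"dx":-9.8,"dy":5.7,"dz":0,"wx":0,"wy":0,"wz":56,"hand":0.4},
  ],
)

```text
time_s: 5.38
tcp_pos: [0.4072, -0.1487, 0.0996]
tool_rot: [3.141, -0.001, 0.042]
ft_force: [1.2, 0.3, 0.3]
gripper_width: 0.594
```

>>> step_arm(
  commands=[
    {"dx":0,"dy":0,"dz":0,"wx":0,"wy":0,"wz":7,"hand":0.4},
    {"dx":0,"dy":0,"dz":-1,"wx":0,"wy":0,"wz":14,"hand":0.4},
    {"dx":0,"dy":0,"dz":-2,"wx":0,"wy":0,"wz":21,"hand":0.4},
    {"dx":0,"dy":0,"dz":-3,"wx":0,"wy":0,"wz":22.5,"hand":0.4},
    {"dx":0,"dy":0,"dz":-3,"wx":0,"wy":0,"wz":22.5,"hand":0.4},
    {"dx":0,"dy":0,"dz":-3,"wx":0,"wy":0,"wz":22.5,"hand":0.4},
  ],
)

```text
time_s: 5.88
tcp_pos: [0.4073, -0.149, 0.0691]
tool_rot: [-3.142, -0.0, 0.427]
ft_force: [0.8, -0.1, -0.4]
gripper_width: 0.596
```

>>> step_arm(
  commands=[
    {"dx":0,"dy":0,"dz":-3,"wx":0,"wy":0,"wz":0,"hand":0.4},
    {"dx":0,"dy":0,"dz":-5.5,"wx":0,"wy":0,"wz":0,"hand":0.4},
    {"dx":0,"dy":0,"dz":-6.6,"wx":0,"wy":0,"wz":0,"hand":0.4},
    {"dx":0,"dy":0,"dz":-6.6,"wx":0,"wy":0,"wz":0,"hand":0.4},
    {"dx":0,"dy":0,"dz":-6.6,"wx":0,"wy":0,"wz":0,"hand":0.8},
    {"dx":0,"dy":0,"dz":-6.6,"wx":0,"wy":0,"wz":0,"hand":0.8},
    {"dx":0,"dy":0,"dz":-6.6,"wx":0,"wy":0,"wz":0,"hand":0.8},
    {"dx":0,"dy":0,"dz":-6.6,"wx":0,"wy":0,"wz":0,"hand":0.8},
  ],
)

```text
time_s: 6.55
tcp_pos: [0.4081, -0.1493, 0.0041]
tool_rot: [3.14, -0.002, 0.428]
ft_force: [-1.9, 0.6, 7.6]
gripper_width: 0.273
```

Run:
```python
from h import *
im=capture("top"); cv2.imwrite("pics/top3.png",im[:,:,::-1])
```

```text
(no output)
```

View pics/top3.png

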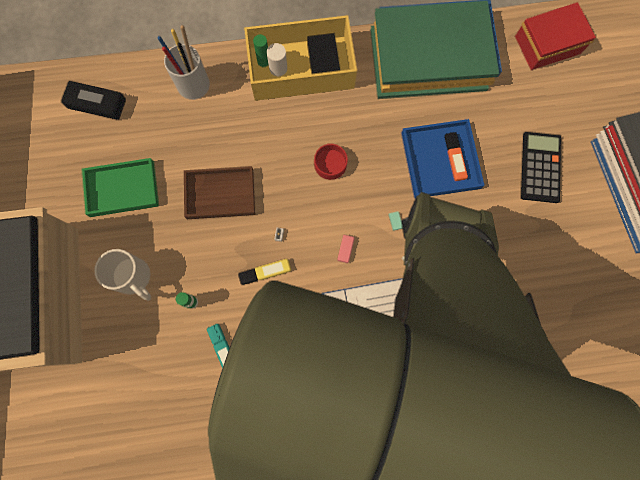

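Orange marker lies flat in the blue tray at (456,156). There was a small 7.6 N upward force during this grasp, so I'll lift and look.

>>> step_arm(
  commands=[
    {"dx":0,"dy":0,"dz":2,"wx":0,"wy":0,"wz":0,"hand":0.8},
    {"dx":0,"dy":0,"dz":5,"wx":0,"wy":0,"wz":0,"hand":0.8},
    {"dx":1,"dy":2,"dz":8,"wx":0,"wy":0,"wz":-5,"hand":0.8},
    {"dx":2.5,"dy":5,"dz":9,"wx":0,"wy":0,"wz":-10,"hand":0.8},
    {"dx":4,"dy":8,"dz":9,"wx":0,"wy":0,"wz":-15,"hand":0.8},
    {"dx":5.5,"dy":11,"dz":9,"wx":0,"wy":0,"wz":-20,"hand":0.8},
    {"dx":7,"dy":14,"dz":9,"wx":0,"wy":0,"wz":-25,"hand":0.8},
    {"dx":8.5,"dy":17,"dz":9,"wx":0,"wy":0,"wz":-28,"hand":0.8},
  ],
)

```text
time_s: 7.27
tcp_pos: [0.4931, 0.0227, 0.0939]
tool_rot: [-3.142, -0.002, -0.066]
ft_force: [-0.1, -1.0, 1.0]
gripper_width: 0.267
```

>>> step_arm(
  commands=[
    {"dx":2,"dy":3.5,"dz":0,"wx":0,"wy":0,"wz":0,"hand":0.8},
    {"dx":4,"dy":7,"dz":0,"wx":0,"wy":0,"wz":0,"hand":0.8},
    {"dx":6,"dy":10.5,"dz":0,"wx":0,"wy":0,"wz":0,"hand":0.8},
    {"dx":7.5,"dy":14,"dz":0,"wx":0,"wy":0,"wz":0,"hand":0.8},
    {"dx":9,"dy":17.5,"dz":0,"wx":0,"wy":0,"wz":0,"hand":0.8},
    {"dx":9.5,"dy":17.7,"dz":0,"wx":0,"wy":0,"wz":0,"hand":0.8},
    {"dx":9.5,"dy":17.7,"dz":0,"wx":0,"wy":0,"wz":0,"hand":0.8},
  ],
)

```text
time_s: 7.85
tcp_pos: [0.5878, 0.1997, 0.0932]
tool_rot: [-3.141, -0.001, -0.058]
ft_force: [0.3, -0.0, -0.9]
gripper_width: 0.271
```

Run:
```python
from h import *
im=capture("side"); cv2.imwrite("pics/side4.png",cv2.resize(im[100:320,140:400,::-1],None,fx=2.7,fy=2.7))
```

```text
(no output)
```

View pics/side4.png

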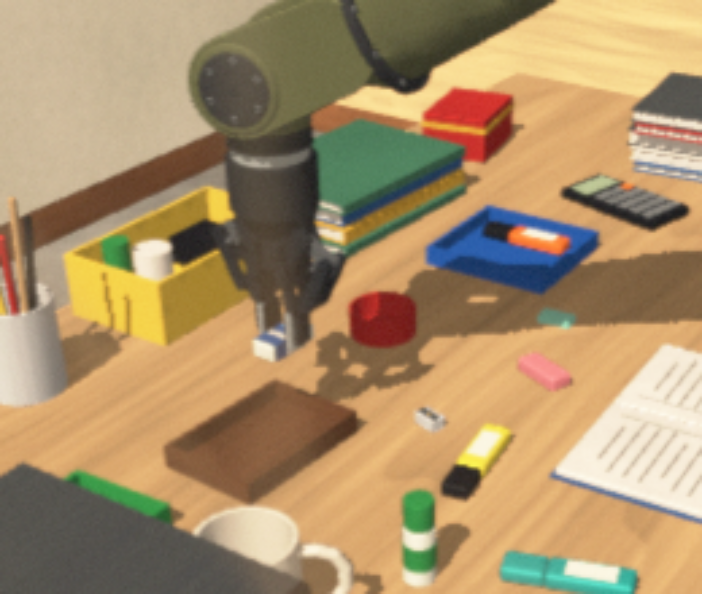

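The eraser is held level above the wooden tray (side picture, (270,345)). Lowering.

>>> step_arm(
  commands=[
    {"dx":0,"dy":-0.1,"dz":-3,"wx":0,"wy":0,"wz":0,"hand":0.8},
    {"dx":0,"dy":-0.1,"dz":-6,"wx":0,"wy":0,"wz":0,"hand":0.8},
    {"dx":0,"dy":-0.1,"dz":-7.5,"wx":0,"wy":0,"wz":0,"hand":0.8},
    {"dx":0,"dy":-0.1,"dz":-8.1,"wx":0,"wy":0,"wz":0,"hand":0.8},
    {"dx":0,"dy":-0.1,"dz":-8.4,"wx":0,"wy":0,"wz":0,"hand":0.8},
    {"dx":0,"dy":-0.1,"dz":-8.4,"wx":0,"wy":0,"wz":0,"hand":0.8},
    {"dx":0,"dy":-0.1,"dz":-8.4,"wx":0,"wy":0,"wz":0,"hand":0.8},
  ],
)

```text
time_s: 8.48
tcp_pos: [0.5874, 0.1959, 0.0096]
tool_rot: [-3.142, -0.001, -0.062]
ft_force: [0.0, 0.3, -0.4]
gripper_width: 0.268
```

>>> step_arm(
  commands=[
    {"dx":0,"dy":0,"dz":0,"wx":0,"wy":0,"wz":0,"hand":0.65},
    {"dx":0,"dy":0,"dz":0,"wx":0,"wy":0,"wz":0,"hand":0.57},
    {"dx":0,"dy":0,"dz":0,"wx":0,"wy":0,"wz":0,"hand":0.57},
    {"dx":0,"dy":0,"dz":0,"wx":0,"wy":0,"wz":0,"hand":0.57},
  ],
)

```text
time_s: 8.82
tcp_pos: [0.5873, 0.1969, 0.0087]
tool_rot: [-3.142, -0.0, -0.061]
ft_force: [-0.4, 0.5, -0.0]
gripper_width: 0.432
```

>>> step_arm(
  commands=[
    {"dx":0,"dy":0,"dz":1,"wx":0,"wy":0,"wz":0,"hand":0.57},
    {"dx":0,"dy":0,"dz":4,"wx":0,"wy":0,"wz":0,"hand":0.57},
    {"dx":0,"dy":0,"dz":8,"wx":0,"wy":0,"wz":0,"hand":0.57},
    {"dx":-1.5,"dy":-2,"dz":9,"wx":0,"wy":0,"wz":7,"hand":0.45},
    {"dx":-3,"dy":-4,"dz":9,"wx":0,"wy":0,"wz":14,"hand":0.45},
    {"dx":-4.5,"dy":-6,"dz":9,"wx":0,"wy":0,"wz":21,"hand":0.45},
    {"dx":-6,"dy":-8,"dz":9,"wx":0,"wy":0,"wz":28,"hand":0.45},
    {"dx":-7.5,"dy":-10,"dz":9,"wx":0,"wy":0,"wz":35,"hand":0.45},
  ],
)

```text
time_s: 9.48
tcp_pos: [0.5115, 0.0963, 0.0994]
tool_rot: [3.141, -0.001, 0.557]
ft_force: [0.5, -0.5, 0.1]
gripper_width: 0.548
```

>>> step_arm(
  commands=[
    {"dx":-1.5,"dy":-2,"dz":0,"wx":0,"wy":0,"wz":7,"hand":0.45},
    {"dx":-3,"dy":-4,"dz":0,"wx":0,"wy":0,"wz":14,"hand":0.45},
    {"dx":-4.5,"dy":-6,"dz":0,"wx":0,"wy":0,"wz":21,"hand":0.45},
    {"dx":-6,"dy":-8,"dz":0,"wx":0,"wy":0,"wz":28,"hand":0.45},
    {"dx":-7.2,"dy":-10.6,"dz":-1,"wx":0,"wy":0,"wz":35,"hand":0.45},
    {"dx":-7.2,"dy":-10.6,"dz":-3,"wx":0,"wy":0,"wz":36.5,"hand":0.45},
    {"dx":-7.2,"dy":-10.6,"dz":-3,"wx":0,"wy":0,"wz":36.5,"hand":0.45},
    {"dx":-7.2,"dy":-10.6,"dz":-3,"wx":0,"wy":0,"wz":36.5,"hand":0.45},
  ],
)

```text
time_s: 10.15
tcp_pos: [0.4402, -0.0089, 0.0689]
tool_rot: [-3.141, 0.0, 1.185]
ft_force: [-0.2, 0.1, -0.1]
gripper_width: 0.55
```

Run:
```python
from h import *
s=sense();print(s['tcp_pos'],np.degrees(s['tool_rot']))
im=capture("side"); cv2.imwrite("pics/side5.png",cv2.resize(im[100:320,200:460,::-1],None,fx=2.7,fy=2.7))
```

```text
[ 0.44021239 -0.00890866  0.06893484] [-1.79952827e+02  1.01784689e-02  6.79097571e+01]
```

View pics/side5.png

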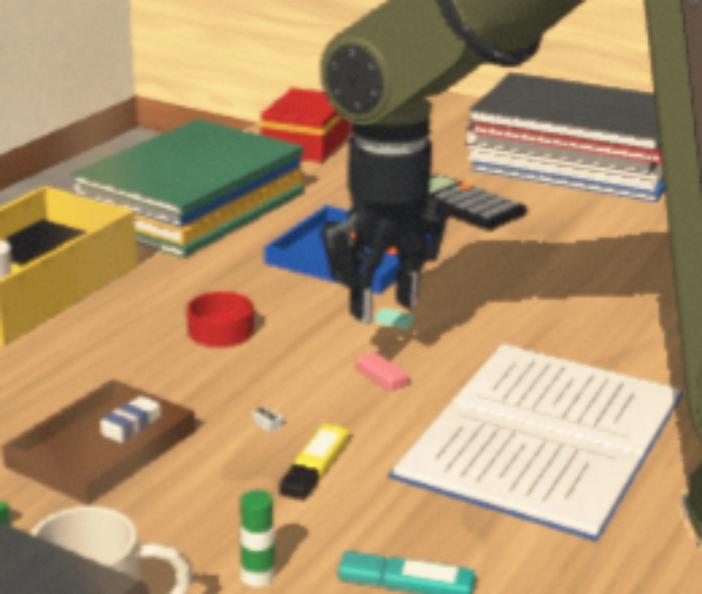

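The sleeve eraser lies in the wooden tray at (130,418) of this crop. Now the pink eraser.

>>> step_arm(
  commands=[
    {"dx":0,"dy":0,"dz":-3,"wx":0,"wy":0,"wz":0,"hand":0.45},
    {"dx":0,"dy":0,"dz":-5.5,"wx":0,"wy":0,"wz":0,"hand":0.45},
    {"dx":0,"dy":0,"dz":-6.5,"wx":0,"wy":0,"wz":0,"hand":0.45},
    {"dx":0,"dy":0,"dz":-6.5,"wx":0,"wy":0,"wz":0,"hand":0.45},
    {"dx":0,"dy":0,"dz":-6.5,"wx":0,"wy":0,"wz":0,"hand":0.8},
    {"dx":0,"dy":0,"dz":-6.5,"wx":0,"wy":0,"wz":0,"hand":0.8},
    {"dx":0,"dy":0,"dz":-6.5,"wx":0,"wy":0,"wz":0,"hand":0.8},
    {"dx":0,"dy":0,"dz":-6.5,"wx":0,"wy":0,"wz":0,"hand":0.8},
  ],
)

```text
time_s: 10.87
tcp_pos: [0.4413, -0.0089, 0.0051]
tool_rot: [3.139, -0.001, 1.187]
ft_force: [-1.6, 2.1, 7.5]
gripper_width: 0.269
```

>>> step_arm(
  commands=[
    {"dx":0,"dy":0,"dz":2,"wx":0,"wy":0,"wz":0,"hand":0.8},
    {"dx":0,"dy":0,"dz":5,"wx":0,"wy":0,"wz":0,"hand":0.8},
    {"dx":1,"dy":2,"dz":8,"wx":0,"wy":0,"wz":-7,"hand":0.8},
    {"dx":3,"dy":5,"dz":9,"wx":0,"wy":0,"wz":-14,"hand":0.8},
    {"dx":5,"dy":8,"dz":9,"wx":0,"wy":0,"wz":-21,"hand":0.8},
    {"dx":7,"dy":11,"dz":9,"wx":0,"wy":0,"wz":-28,"hand":0.8},
    {"dx":9,"dy":14,"dz":9,"wx":0,"wy":0,"wz":-35,"hand":0.8},
    {"dx":11,"dy":17,"dz":9,"wx":0,"wy":0,"wz":-42,"hand":0.8},
  ],
)

```text
time_s: 11.53
tcp_pos: [0.5512, 0.1629, 0.0949]
tool_rot: [3.141, -0.002, 0.448]
ft_force: [0.9, 0.1, -0.4]
gripper_width: 0.272
```

>>> step_arm(
  commands=[
    {"dx":2,"dy":3,"dz":0,"wx":0,"wy":0,"wz":-7,"hand":0.8},
    {"dx":3,"dy":6,"dz":0,"wx":0,"wy":0,"wz":-14,"hand":0.8},
    {"dx":4,"dy":9,"dz":0,"wx":0,"wy":0,"wz":-21,"hand":0.8},
    {"dx":4.1,"dy":9.9,"dz":0,"wx":0,"wy":0,"wz":-28,"hand":0.8},
    {"dx":4.1,"dy":9.9,"dz":-2,"wx":0,"wy":0,"wz":-29,"hand":0.8},
    {"dx":4.1,"dy":9.9,"dz":-4,"wx":0,"wy":0,"wz":-29,"hand":0.8},
    {"dx":4.1,"dy":9.9,"dz":-4,"wx":0,"wy":0,"wz":-29,"hand":0.8},
    {"dx":4.1,"dy":9.9,"dz":-4,"wx":0,"wy":0,"wz":-29,"hand":0.8},
  ],
)

```text
time_s: 12.2
tcp_pos: [0.591, 0.26, 0.0539]
tool_rot: [3.141, 0.001, -0.052]
ft_force: [-0.1, 0.3, 0.4]
gripper_width: 0.272
```

Run:
```python
from h import *
s=sense();print(s['tcp_pos'],np.degrees(s['tool_rot']))
im=capture("side"); cv2.imwrite("pics/side6.png",cv2.resize(im[140:320,160:400,::-1],None,fx=3.2,fy=3.2))
```

```text
[0.59102996 0.25995826 0.05386067] [ 1.79974684e+02  5.52393861e-02 -2.95569695e+00]
```

View pics/side6.png

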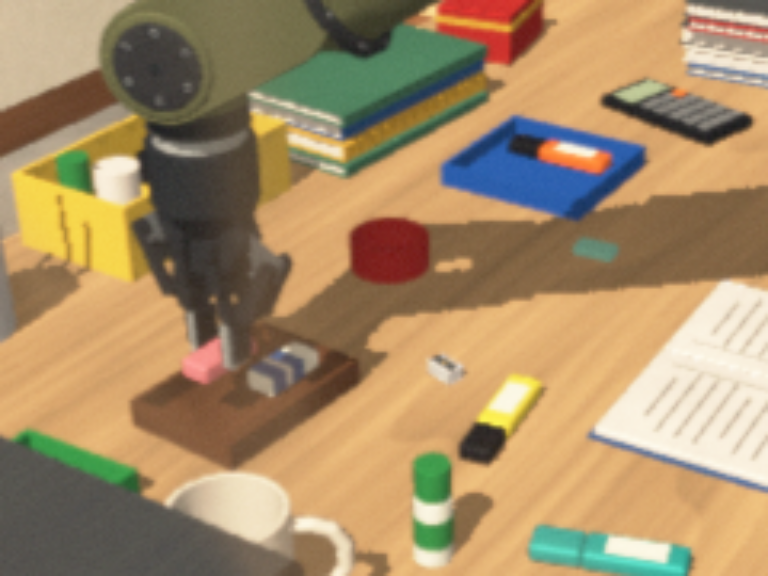

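>>> step_arm(
  commands=[
    {"dx":0,"dy":0.2,"dz":-2,"wx":0,"wy":0,"wz":0,"hand":0.8},
    {"dx":0,"dy":0.2,"dz":-3.5,"wx":0,"wy":0,"wz":0,"hand":0.8},
    {"dx":0,"dy":0.2,"dz":-4,"wx":0,"wy":0,"wz":0,"hand":0.8},
    {"dx":0,"dy":0.2,"dz":-4.35,"wx":0,"wy":0,"wz":0,"hand":0.8},
    {"dx":0,"dy":0.2,"dz":-4.35,"wx":0,"wy":0,"wz":0,"hand":0.8},
    {"dx":0,"dy":0.2,"dz":-4.35,"wx":0,"wy":0,"wz":0,"hand":0.8},
  ],
)

```text
time_s: 12.75
tcp_pos: [0.5917, 0.2621, 0.0109]
tool_rot: [-3.141, -0.001, -0.052]
ft_force: [0.2, -1.1, -0.1]
gripper_width: 0.268
```

>>> step_arm(
  commands=[
    {"dx":0,"dy":0,"dz":0,"wx":0,"wy":0,"wz":0,"hand":0.65},
    {"dx":0,"dy":0,"dz":0,"wx":0,"wy":0,"wz":0,"hand":0.57},
    {"dx":0,"dy":0,"dz":0,"wx":0,"wy":0,"wz":0,"hand":0.57},
    {"dx":0,"dy":0,"dz":0,"wx":0,"wy":0,"wz":0,"hand":0.57},
  ],
)

```text
time_s: 13.08
tcp_pos: [0.5913, 0.262, 0.0102]
tool_rot: [-3.142, -0.0, -0.052]
ft_force: [-0.9, -0.3, 0.0]
gripper_width: 0.427
```

>>> step_arm(
  commands=[
    {"dx":0,"dy":0,"dz":1,"wx":0,"wy":0,"wz":0,"hand":0.57},
    {"dx":0,"dy":0,"dz":4,"wx":0,"wy":0,"wz":0,"hand":0.57},
    {"dx":0,"dy":0,"dz":8,"wx":0,"wy":0,"wz":0,"hand":0.57},
    {"dx":-3,"dy":-2,"dz":9,"wx":0,"wy":0,"wz":3,"hand":0.45},
    {"dx":-6.5,"dy":-4,"dz":9,"wx":0,"wy":0,"wz":6,"hand":0.45},
    {"dx":-10,"dy":-6,"dz":9,"wx":0,"wy":0,"wz":9,"hand":0.45},
    {"dx":-13.5,"dy":-8,"dz":9,"wx":0,"wy":0,"wz":12,"hand":0.45},
    {"dx":-16.5,"dy":-10,"dz":9,"wx":0,"wy":0,"wz":12,"hand":0.45},
  ],
)

```text
time_s: 13.75
tcp_pos: [0.4241, 0.1612, 0.1006]
tool_rot: [-3.142, -0.001, 0.161]
ft_force: [0.3, 0.5, 0.5]
gripper_width: 0.552
```

>>> step_arm(
  commands=[
    {"dx":-1.3,"dy":-0.3,"dz":0,"wx":0,"wy":0,"wz":0,"hand":0.45},
    {"dx":-1.3,"dy":-0.3,"dz":-3,"wx":0,"wy":0,"wz":0,"hand":0.45},
    {"dx":-1.3,"dy":-0.3,"dz":-3,"wx":0,"wy":0,"wz":0,"hand":0.45},
    {"dx":-1.3,"dy":-0.3,"dz":-3,"wx":0,"wy":0,"wz":0,"hand":0.45},
  ],
)

```text
time_s: 14.08
tcp_pos: [0.4131, 0.159, 0.0703]
tool_rot: [3.141, 0.001, 0.158]
ft_force: [-0.2, -0.7, 0.1]
gripper_width: 0.55
```

Run:
```python
from h import *
s=sense();print(s['tcp_pos'],np.degrees(s['tool_rot']))
im=capture("side"); cv2.imwrite("pics/side7.png",cv2.resize(im[140:320,160:400,::-1],None,fx=3.2,fy=3.2))
im=capture("top"); cv2.imwrite("pics/top7.png",im[:,:,::-1])
```

```text
[0.41309111 0.1589983  0.07030167] [1.79989534e+02 8.52002697e-02 9.03911253e+00]
```

View pics/side7.png

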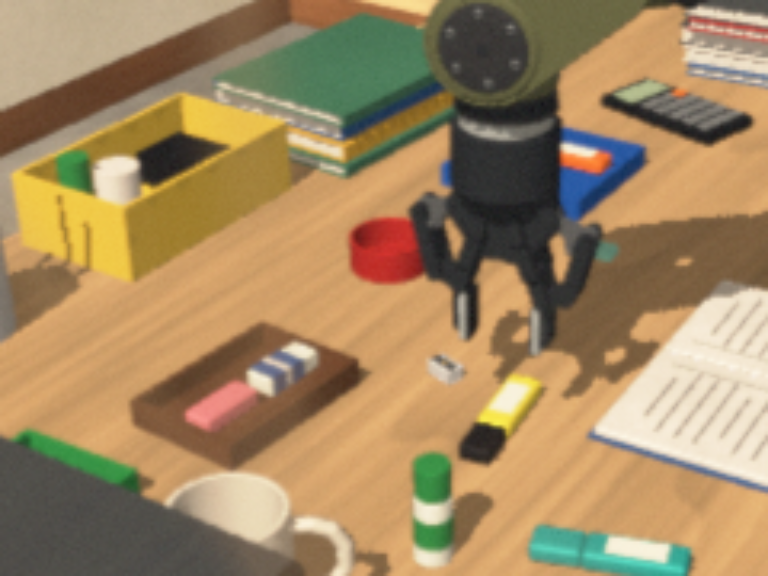

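View pics/top7.png

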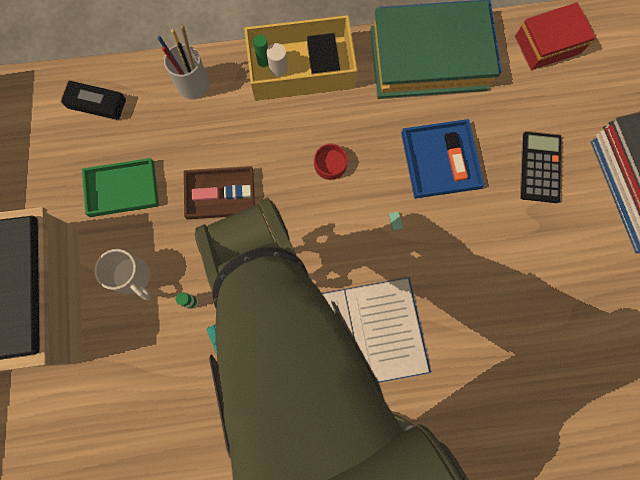

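Both erasers lie flat in the wooden tray (top (205,193) and (237,191)). Next the yellow marker.

>>> step_arm(
  commands=[
    {"dx":0,"dy":0,"dz":-3,"wx":0,"wy":0,"wz":0,"hand":0.45},
    {"dx":0,"dy":0,"dz":-5.5,"wx":0,"wy":0,"wz":0,"hand":0.45},
    {"dx":0,"dy":0,"dz":-6.6,"wx":0,"wy":0,"wz":0,"hand":0.45},
    {"dx":0,"dy":0,"dz":-6.6,"wx":0,"wy":0,"wz":0,"hand":0.45},
    {"dx":0,"dy":0,"dz":-6.6,"wx":0,"wy":0,"wz":0,"hand":0.8},
    {"dx":0,"dy":0,"dz":-6.6,"wx":0,"wy":0,"wz":0,"hand":0.8},
    {"dx":0,"dy":0,"dz":-6.6,"wx":0,"wy":0,"wz":0,"hand":0.8},
    {"dx":0,"dy":0,"dz":-6.6,"wx":0,"wy":0,"wz":0,"hand":0.8},
  ],
)

```text
time_s: 14.85
tcp_pos: [0.4142, 0.1594, 0.0054]
tool_rot: [-3.141, -0.003, 0.158]
ft_force: [-0.5, 0.9, 8.5]
gripper_width: 0.306
```

>>> step_arm(
  commands=[
    {"dx":0,"dy":0,"dz":2,"wx":0,"wy":0,"wz":0,"hand":0.8},
    {"dx":0,"dy":0,"dz":5,"wx":0,"wy":0,"wz":0,"hand":0.8},
    {"dx":0,"dy":0,"dz":8,"wx":0,"wy":0,"wz":-7,"hand":0.8},
    {"dx":1,"dy":-3,"dz":9,"wx":0,"wy":0,"wz":-14,"hand":0.8},
    {"dx":2,"dy":-6.5,"dz":9,"wx":0,"wy":0,"wz":-21,"hand":0.8},
    {"dx":4,"dy":-10,"dz":9,"wx":0,"wy":0,"wz":-28,"hand":0.8},
    {"dx":6,"dy":-13,"dz":9,"wx":0,"wy":0,"wz":-35,"hand":0.8},
    {"dx":8,"dy":-16,"dz":9,"wx":0,"wy":0,"wz":-42,"hand":0.8},
  ],
)

```text
time_s: 15.52
tcp_pos: [0.4941, -0.0028, 0.0952]
tool_rot: [-3.141, -0.002, -0.581]
ft_force: [-0.4, 1.2, 0.3]
gripper_width: 0.304
```

>>> step_arm(
  commands=[
    {"dx":2,"dy":-3,"dz":0,"wx":0,"wy":0,"wz":-7,"hand":0.8},
    {"dx":4,"dy":-6,"dz":0,"wx":0,"wy":0,"wz":-14,"hand":0.8},
    {"dx":6,"dy":-9,"dz":0,"wx":0,"wy":0,"wz":-21,"hand":0.8},
    {"dx":7.5,"dy":-12,"dz":0,"wx":0,"wy":0,"wz":-28,"hand":0.8},
    {"dx":9,"dy":-15,"dz":0,"wx":0,"wy":0,"wz":-35,"hand":0.8},
    {"dx":10,"dy":-18,"dz":0,"wx":0,"wy":0,"wz":-42,"hand":0.8},
    {"dx":11,"dy":-20.5,"dz":0,"wx":0,"wy":0,"wz":-49,"hand":0.8},
    {"dx":11.1,"dy":-20.7,"dz":0,"wx":0,"wy":0,"wz":-55.7,"hand":0.8},
  ],
)

```text
time_s: 16.18
tcp_pos: [0.605, -0.2121, 0.0947]
tool_rot: [-3.14, -0.001, -1.557]
ft_force: [-0.6, 0.5, -0.5]
gripper_width: 0.307
```

>>> step_arm(
  commands=[
    {"dx":0,"dy":0,"dz":-2,"wx":0,"wy":0,"wz":0,"hand":0.8},
    {"dx":0,"dy":0,"dz":-4,"wx":0,"wy":0,"wz":0,"hand":0.8},
    {"dx":0,"dy":0,"dz":-4,"wx":0,"wy":0,"wz":0,"hand":0.8},
    {"dx":0,"dy":0,"dz":-4,"wx":0,"wy":0,"wz":0,"hand":0.8},
  ],
)

```text
time_s: 16.52
tcp_pos: [0.604, -0.2078, 0.0542]
tool_rot: [3.14, 0.0, -1.547]
ft_force: [-0.7, 0.2, 0.3]
gripper_width: 0.302
```

Run:
```python
from h import *
s=sense();print(s['tcp_pos'],np.degrees(s['tool_rot']))
im=capture("side"); cv2.imwrite("pics/side8.png",cv2.resize(im[140:320,160:400,::-1],None,fx=3.2,fy=3.2))
```

```text
[ 0.60400214 -0.20781309  0.05416644] [ 1.79934988e+02  2.80480696e-02 -8.86535295e+01]
```

View pics/side8.png

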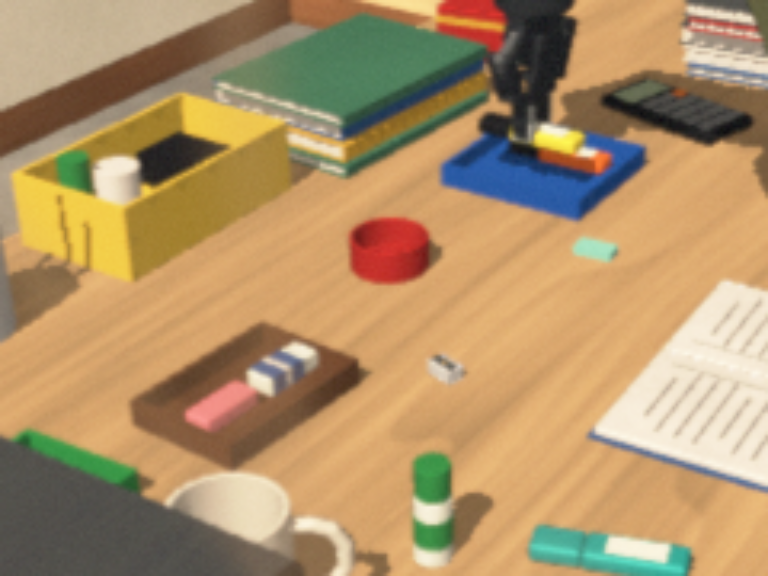

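The yellow marker hangs level over the blue tray (picture (530,135)). Lowering.

>>> step_arm(
  commands=[
    {"dx":0.1,"dy":-0.2,"dz":-2,"wx":0,"wy":0,"wz":0,"hand":0.8},
    {"dx":0.1,"dy":-0.2,"dz":-3.5,"wx":0,"wy":0,"wz":0,"hand":0.8},
    {"dx":0.1,"dy":-0.2,"dz":-4,"wx":0,"wy":0,"wz":0,"hand":0.8},
    {"dx":0.1,"dy":-0.2,"dz":-4.35,"wx":0,"wy":0,"wz":0,"hand":0.8},
    {"dx":0.1,"dy":-0.2,"dz":-4.35,"wx":0,"wy":0,"wz":0,"hand":0.8},
    {"dx":0.1,"dy":-0.2,"dz":-4.35,"wx":0,"wy":0,"wz":0,"hand":0.8},
  ],
)

```text
time_s: 17.07
tcp_pos: [0.6058, -0.2101, 0.0119]
tool_rot: [-3.14, -0.001, -1.547]
ft_force: [1.0, -0.7, 0.6]
gripper_width: 0.302
```

>>> step_arm(
  commands=[
    {"dx":0,"dy":0,"dz":0,"wx":0,"wy":0,"wz":0,"hand":0.65},
    {"dx":0,"dy":0,"dz":0,"wx":0,"wy":0,"wz":0,"hand":0.59},
    {"dx":0,"dy":0,"dz":0,"wx":0,"wy":0,"wz":0,"hand":0.59},
    {"dx":0,"dy":0,"dz":0,"wx":0,"wy":0,"wz":0,"hand":0.59},
  ],
)

```text
time_s: 17.4
tcp_pos: [0.6054, -0.21, 0.0109]
tool_rot: [-3.141, -0.0, -1.547]
ft_force: [0.8, 0.0, -0.1]
gripper_width: 0.412
```

>>> step_arm(
  commands=[
    {"dx":0,"dy":0,"dz":1,"wx":0,"wy":0,"wz":0,"hand":0.59},
    {"dx":0,"dy":0,"dz":4,"wx":0,"wy":0,"wz":0,"hand":0.59},
    {"dx":0,"dy":0,"dz":8,"wx":0,"wy":0,"wz":0,"hand":0.5},
    {"dx":-1,"dy":2,"dz":11,"wx":0,"wy":0,"wz":7,"hand":0.4},
    {"dx":-2,"dy":5,"dz":13,"wx":0,"wy":0,"wz":14,"hand":0.4},
    {"dx":-3.5,"dy":8.5,"dz":14,"wx":0,"wy":0,"wz":21,"hand":0.4},
    {"dx":-5,"dy":12,"dz":14,"wx":0,"wy":0,"wz":28,"hand":0.4},
    {"dx":-6.5,"dy":15.5,"dz":14,"wx":0,"wy":0,"wz":35,"hand":0.4},
  ],
)

```text
time_s: 18.07
tcp_pos: [0.5396, -0.0537, 0.1522]
tool_rot: [-3.14, -0.002, -0.931]
ft_force: [0.8, -0.3, 0.3]
gripper_width: 0.596
```

>>> step_arm(
  commands=[
    {"dx":-2,"dy":3.5,"dz":0,"wx":0,"wy":0,"wz":7,"hand":0.4},
    {"dx":-3.5,"dy":7,"dz":0,"wx":0,"wy":0,"wz":14,"hand":0.4},
    {"dx":-5,"dy":10.5,"dz":0,"wx":0,"wy":0,"wz":21,"hand":0.4},
    {"dx":-7,"dy":14,"dz":0,"wx":0,"wy":0,"wz":23.5,"hand":0.4},
    {"dx":-9,"dy":17.5,"dz":0,"wx":0,"wy":0,"wz":23.5,"hand":0.4},
    {"dx":-11,"dy":21,"dz":0,"wx":0,"wy":0,"wz":23.5,"hand":0.3},
    {"dx":-12.5,"dy":24.5,"dz":0,"wx":0,"wy":0,"wz":23.5,"hand":0.3},
    {"dx":-14,"dy":28,"dz":0,"wx":0,"wy":0,"wz":23.5,"hand":0.3},
  ],
)

```text
time_s: 18.73
tcp_pos: [0.3991, 0.2266, 0.1516]
tool_rot: [-3.14, -0.001, -0.526]
ft_force: [0.7, 1.3, -0.2]
gripper_width: 0.697
```

Run:
```python
from h import *
s=sense();print(s['tcp_pos'],np.degrees(s['tool_rot']))
im=capture("top"); cv2.imwrite("pics/top9.png",im[:,:,::-1])
im=capture("side"); cv2.imwrite("pics/side9.png",im[:,:,::-1])
```

```text
[0.39914771 0.22657297 0.15164425] [-1.79933053e+02 -4.61097779e-02 -3.01644906e+01]
```

View pics/top9.png

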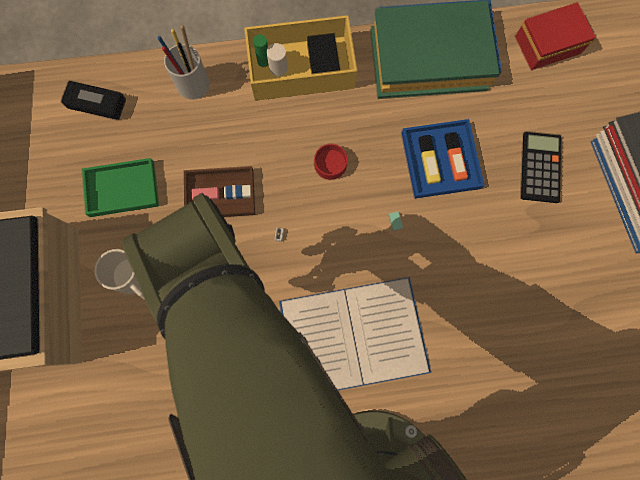

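View pics/side9.png

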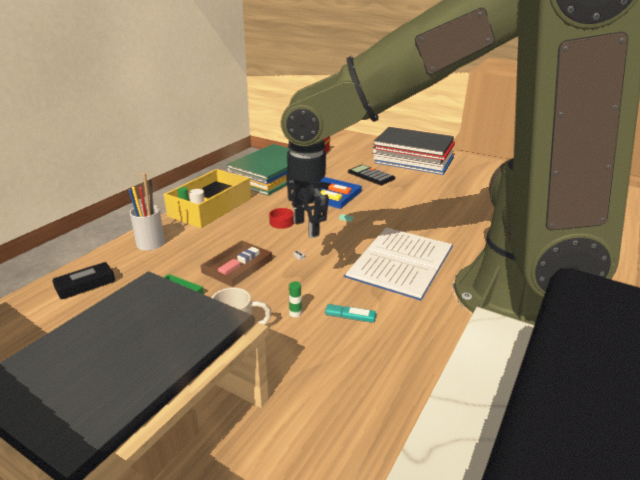

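Both highlighters lie side by side in the blue tray (top (431,163), (456,156)). Mug, sharpener and glue are unmoved. Next I go over the glue stick.

>>> step_arm(
  commands=[
    {"dx":-1,"dy":3,"dz":0,"wx":0,"wy":0,"wz":0,"hand":0.3},
    {"dx":-2,"dy":6,"dz":0,"wx":0,"wy":0,"wz":0,"hand":0.3},
    {"dx":-2.7,"dy":8.3,"dz":0,"wx":0,"wy":0,"wz":0,"hand":0.3},
    {"dx":-2.7,"dy":8.3,"dz":-2,"wx":0,"wy":0,"wz":0,"hand":0.3},
    {"dx":-2.7,"dy":8.3,"dz":-5,"wx":0,"wy":0,"wz":0,"hand":0.3},
    {"dx":-2.7,"dy":8.3,"dz":-5,"wx":0,"wy":0,"wz":0,"hand":0.3},
    {"dx":-2.7,"dy":8.3,"dz":-5,"wx":0,"wy":0,"wz":0,"hand":0.3},
  ],
)

```text
time_s: 19.42
tcp_pos: [0.3732, 0.3075, 0.1006]
tool_rot: [3.14, 0.001, -0.527]
ft_force: [-0.3, 0.6, 0.6]
gripper_width: 0.701
```

Run:
```python
from h import *
s=sense();print(s['tcp_pos'],np.degrees(s['tool_rot']))
im=capture("side"); cv2.imwrite("pics/side10.png",cv2.resize(im[180:340,200:400,::-1],None,fx=3.7,fy=3.7))
```

```text
[0.37317824 0.30746189 0.10064703] [ 1.79891554e+02  4.72150208e-02 -3.01832975e+01]
```

View pics/side10.png

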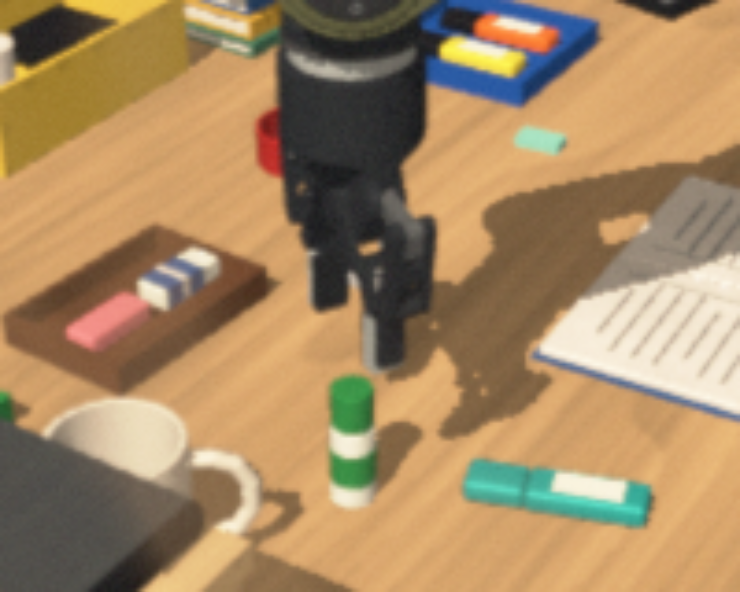

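Fingers straddle the glue stick in this view (tips about x=330–385, stick at 352). Descend and grip.

>>> step_arm(
  commands=[
    {"dx":0,"dy":0.2,"dz":-2,"wx":0,"wy":0,"wz":0,"hand":0.3},
    {"dx":0,"dy":0.2,"dz":-4,"wx":0,"wy":0,"wz":0,"hand":0.3},
    {"dx":0,"dy":0.2,"dz":-6,"wx":0,"wy":0,"wz":0,"hand":0.3},
    {"dx":0,"dy":0.2,"dz":-6.7,"wx":0,"wy":0,"wz":0,"hand":0.3},
    {"dx":0,"dy":0.2,"dz":-6.7,"wx":0,"wy":0,"wz":0,"hand":0.5},
    {"dx":0,"dy":0.2,"dz":-6.7,"wx":0,"wy":0,"wz":0,"hand":0.6},
    {"dx":0,"dy":0.2,"dz":-6.7,"wx":0,"wy":0,"wz":0,"hand":0.8},
    {"dx":0,"dy":0.2,"dz":-6.7,"wx":0,"wy":0,"wz":0,"hand":0.8},
  ],
)

```text
time_s: 20.13
tcp_pos: [0.374, 0.3105, 0.0351]
tool_rot: [-3.139, -0.001, -0.527]
ft_force: [-0.2, -0.2, 6.1]
gripper_width: 0.282
```

>>> step_arm(
  commands=[
    {"dx":0,"dy":0,"dz":0,"wx":0,"wy":0,"wz":0,"hand":0.8},
    {"dx":0,"dy":0,"dz":0,"wx":0,"wy":0,"wz":0,"hand":0.8},
  ],
)

```text
time_s: 20.3
tcp_pos: [0.374, 0.3105, 0.0351]
tool_rot: [-3.139, -0.001, -0.526]
ft_force: [0.1, -0.5, 9.3]
gripper_width: 0.281
```

>>> step_arm(
  commands=[
    {"dx":0,"dy":0,"dz":2,"wx":0,"wy":0,"wz":0,"hand":0.8},
    {"dx":0,"dy":0,"dz":4,"wx":0,"wy":0,"wz":0,"hand":0.8},
    {"dx":0,"dy":0,"dz":7,"wx":0,"wy":0,"wz":0,"hand":0.8},
    {"dx":0,"dy":0,"dz":9,"wx":0,"wy":0,"wz":0,"hand":0.8},
    {"dx":0,"dy":0,"dz":9,"wx":0,"wy":0,"wz":0,"hand":0.8},
  ],
)

```text
time_s: 20.72
tcp_pos: [0.3748, 0.3112, 0.1282]
tool_rot: [-3.135, -0.003, -0.526]
ft_force: [0.3, 0.1, 0.8]
gripper_width: 0.281
```

Run:
```python
from h import *
im=capture("side"); cv2.imwrite("pics/side11.png",cv2.resize(im[160:340,200:400,::-1],None,fx=3.3,fy=3.3))
```

```text
(no output)
```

View pics/side11.png

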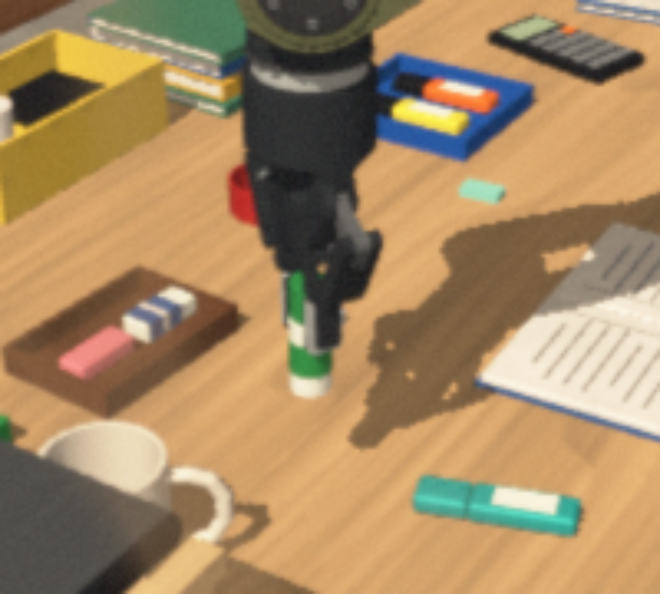

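The glue stick is held upright above the desk (picture (310,335)). Carrying it to the tin.

>>> step_arm(
  commands=[
    {"dx":1,"dy":-1,"dz":0,"wx":0,"wy":0,"wz":0,"hand":0.8},
    {"dx":2.5,"dy":-3,"dz":0,"wx":0,"wy":0,"wz":0,"hand":0.8},
    {"dx":4.5,"dy":-5.5,"dz":0,"wx":0,"wy":0,"wz":0,"hand":0.8},
    {"dx":6.5,"dy":-8,"dz":0,"wx":0,"wy":0,"wz":0,"hand":0.8},
    {"dx":8.5,"dy":-10.5,"dz":0,"wx":0,"wy":0,"wz":0,"hand":0.8},
    {"dx":10.5,"dy":-13,"dz":0,"wx":0,"wy":0,"wz":0,"hand":0.8},
    {"dx":12.5,"dy":-15.5,"dz":0,"wx":0,"wy":0,"wz":0,"hand":0.8},
    {"dx":14.5,"dy":-18,"dz":0,"wx":0,"wy":0,"wz":0,"hand":0.8},
  ],
)

```text
time_s: 21.43
tcp_pos: [0.5187, 0.1285, 0.1228]
tool_rot: [3.141, 0.001, -0.526]
ft_force: [1.0, 0.2, -0.2]
gripper_width: 0.283
```

>>> step_arm(
  commands=[
    {"dx":2,"dy":-2.5,"dz":0,"wx":0,"wy":0,"wz":0,"hand":0.8},
    {"dx":4,"dy":-5,"dz":0,"wx":0,"wy":0,"wz":0,"hand":0.8},
    {"dx":6,"dy":-7.5,"dz":0,"wx":0,"wy":0,"wz":0,"hand":0.8},
    {"dx":8,"dy":-10,"dz":0,"wx":0,"wy":0,"wz":0,"hand":0.8},
    {"dx":9.8,"dy":-12.2,"dz":0,"wx":0,"wy":0,"wz":0,"hand":0.8},
    {"dx":10.8,"dy":-13.5,"dz":0,"wx":0,"wy":0,"wz":0,"hand":0.8},
    {"dx":10.8,"dy":-13.5,"dz":0,"wx":0,"wy":0,"wz":0,"hand":0.8},
    {"dx":10.8,"dy":-13.5,"dz":0,"wx":0,"wy":0,"wz":0,"hand":0.8},
  ],
)

```text
time_s: 22.1
tcp_pos: [0.6258, -0.0053, 0.1223]
tool_rot: [3.141, 0.002, -0.528]
ft_force: [0.1, 0.9, -0.2]
gripper_width: 0.286
```

Run:
```python
from h import *
s=sense();print(s['tcp_pos'],np.degrees(s['tool_rot']))
P=np.array(s['tcp_pos'])
im=capture("side"); print(proj("side",[[.6275,-.004,.004],[.6275,-.004,.030],[P[0],P[1],P[2]-.035]]))
cv2.imwrite("pics/side12.png",cv2.resize(im[120:250,200:380,::-1],None,fx=4,fy=4))
# foot of glue: white patch at bottom
m=mask(im,(15,0,130),(40,110,255),(255,175,310,235)); cs=cv2.findContours(m,0,2)[0]
print([(cv2.boundingRect(c)) for c in cs if cv2.contourArea(c)>10])
```

```text
[ 0.62584524 -0.0053252   0.12231774] [ 1.79960270e+02  9.59159985e-02 -3.02266967e+01]
[[281.33819925 221.12820199]
 [281.10190736 212.86400777]
 [281.34697924 194.03356192]]
[(276, 191, 11, 6), (255, 183, 15, 13), (276, 175, 7, 10), (255, 175, 11, 8)]
```

View pics/side12.png

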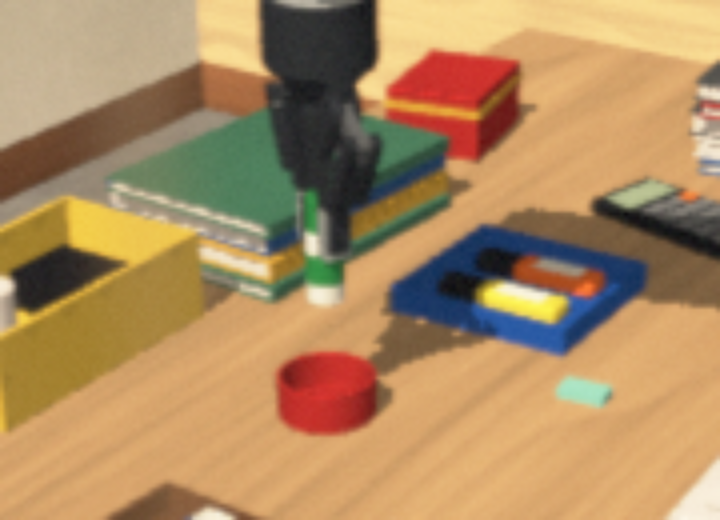

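The foot is where predicted (281,194), over the tin at (281,213). Lowering.

>>> step_arm(
  commands=[
    {"dx":0.15,"dy":0.1,"dz":-2,"wx":0,"wy":0,"wz":0,"hand":0.8},
    {"dx":0.15,"dy":0.1,"dz":-4.5,"wx":0,"wy":0,"wz":0,"hand":0.8},
    {"dx":0.15,"dy":0.1,"dz":-6.5,"wx":0,"wy":0,"wz":0,"hand":0.8},
    {"dx":0.15,"dy":0.1,"dz":-7.7,"wx":0,"wy":0,"wz":0,"hand":0.8},
    {"dx":0.15,"dy":0.1,"dz":-8.1,"wx":0,"wy":0,"wz":0,"hand":0.8},
    {"dx":0.15,"dy":0.1,"dz":-8.25,"wx":0,"wy":0,"wz":0,"hand":0.8},
    {"dx":0.15,"dy":0.1,"dz":-8.25,"wx":0,"wy":0,"wz":0,"hand":0.8},
    {"dx":0.15,"dy":0.1,"dz":-8.25,"wx":0,"wy":0,"wz":0,"hand":0.8},
  ],
)

```text
time_s: 22.82
tcp_pos: [0.6283, -0.0038, 0.0424]
tool_rot: [-3.141, -0.002, -0.526]
ft_force: [0.2, -0.3, 0.0]
gripper_width: 0.28
```

Run:
```python
from h import *
s=sense();print(s['tcp_pos'],s['ft_force'])
im=capture("side")
cv2.imwrite("pics/side13.png",cv2.resize(im[120:250,200:380,::-1],None,fx=4,fy=4))
```

```text
[ 0.62832141 -0.00380999  0.04235551] [ 0.15583917 -0.29085462  0.00598404]
```

View pics/side13.png

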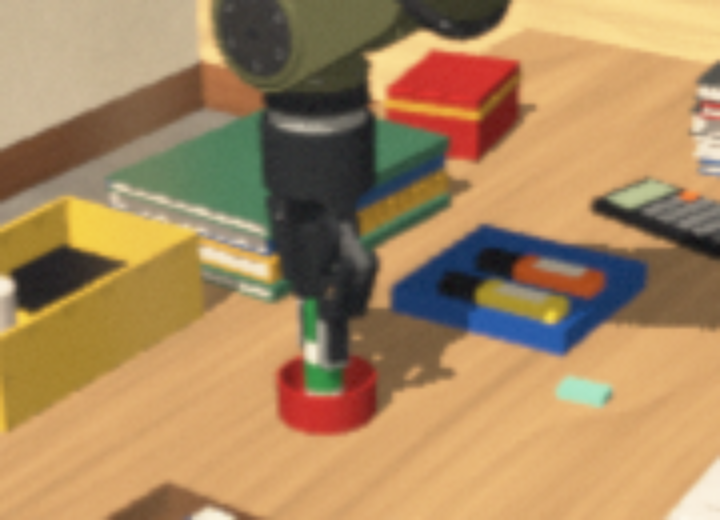

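Centred in the tin, with no contact force yet. Lower a couple of mm more until it touches.

>>> step_arm(
  commands=[
    {"dx":0,"dy":0,"dz":-0.1,"wx":0,"wy":0,"wz":0,"hand":0.8},
    {"dx":0,"dy":0,"dz":-0.2,"wx":0,"wy":0,"wz":0,"hand":0.8},
    {"dx":0,"dy":0,"dz":-0.25,"wx":0,"wy":0,"wz":0,"hand":0.8},
    {"dx":0,"dy":0,"dz":-0.25,"wx":0,"wy":0,"wz":0,"hand":0.8},
  ],
)

```text
time_s: 23.2
tcp_pos: [0.628, -0.004, 0.0391]
tool_rot: [-3.141, -0.001, -0.526]
ft_force: [-1.7, 0.5, 4.3]
gripper_width: 0.283
```

Contact (4 N), so I open gently, wait and rise.

>>> step_arm(
  commands=[
    {"dx":0,"dy":0,"dz":0,"wx":0,"wy":0,"wz":0,"hand":0.7},
    {"dx":0,"dy":0,"dz":0,"wx":0,"wy":0,"wz":0,"hand":0.6},
    {"dx":0,"dy":0,"dz":0,"wx":0,"wy":0,"wz":0,"hand":0.5},
    {"dx":0,"dy":0,"dz":0,"wx":0,"wy":0,"wz":0,"hand":0.4},
    {"dx":0,"dy":0,"dz":0,"wx":0,"wy":0,"wz":0,"hand":0.4},
    {"dx":0,"dy":0,"dz":0,"wx":0,"wy":0,"wz":0,"hand":0.4},
    {"dx":0,"dy":0,"dz":0,"wx":0,"wy":0,"wz":0,"hand":0.4},
  ],
)

```text
time_s: 23.78
tcp_pos: [0.6277, -0.004, 0.0385]
tool_rot: [3.142, 0.0, -0.526]
ft_force: [0.3, 0.4, -0.3]
gripper_width: 0.598
```

>>> step_arm(
  commands=[
    {"dx":0,"dy":0,"dz":1.5,"wx":0,"wy":0,"wz":0,"hand":0.4},
    {"dx":0,"dy":0,"dz":3.5,"wx":0,"wy":0,"wz":0,"hand":0.4},
    {"dx":0,"dy":0,"dz":6,"wx":0,"wy":0,"wz":0,"hand":0.4},
    {"dx":0,"dy":0,"dz":9,"wx":0,"wy":0,"wz":0,"hand":0.4},
    {"dx":0,"dy":0,"dz":13,"wx":0,"wy":0,"wz":0,"hand":0.4},
    {"dx":-3,"dy":0,"dz":16,"wx":0,"wy":0,"wz":0,"hand":0.4},
    {"dx":-6,"dy":0,"dz":18,"wx":0,"wy":0,"wz":0,"hand":0.4},
    {"dx":-9,"dy":0,"dz":18,"wx":0,"wy":0,"wz":0,"hand":0.4},
  ],
)

```text
time_s: 24.45
tcp_pos: [0.5379, -0.004, 0.2228]
tool_rot: [-3.139, -0.006, -0.526]
ft_force: [0.5, 0.3, 1.0]
gripper_width: 0.597
```

>>> step_arm(
  commands=[
    {"dx":-2,"dy":-4,"dz":0,"wx":0,"wy":0,"wz":0,"hand":0.4},
    {"dx":-4,"dy":-8,"dz":0,"wx":0,"wy":0,"wz":0,"hand":0.4},
    {"dx":-6,"dy":-12,"dz":0,"wx":0,"wy":0,"wz":0,"hand":0.4},
    {"dx":-8,"dy":-16,"dz":0,"wx":0,"wy":0,"wz":0,"hand":0.4},
    {"dx":-10,"dy":-20,"dz":0,"wx":0,"wy":0,"wz":0,"hand":0.4},
    {"dx":-13,"dy":-23,"dz":0,"wx":0,"wy":0,"wz":0,"hand":0.4},
    {"dx":-16,"dy":-26,"dz":0,"wx":0,"wy":0,"wz":0,"hand":0.4},
    {"dx":-18,"dy":-29,"dz":0,"wx":0,"wy":0,"wz":0,"hand":0.4},
  ],
)

```text
time_s: 25.12
tcp_pos: [0.3622, -0.2866, 0.2187]
tool_rot: [3.142, -0.0, -0.526]
ft_force: [0.6, 0.3, 0.3]
gripper_width: 0.604
```

>>> step_arm(
  commands=[
    {"dx":-2,"dy":-4,"dz":0,"wx":0,"wy":0,"wz":0,"hand":0.4},
    {"dx":-4,"dy":-8,"dz":0,"wx":0,"wy":0,"wz":0,"hand":0.4},
    {"dx":-5,"dy":-12,"dz":0,"wx":0,"wy":0,"wz":0,"hand":0.4},
    {"dx":-6,"dy":-16,"dz":0,"wx":0,"wy":0,"wz":0,"hand":0.4},
    {"dx":-6,"dy":-16,"dz":0,"wx":0,"wy":0,"wz":0,"hand":0.4},
    {"dx":-6,"dy":-16,"dz":0,"wx":0,"wy":0,"wz":0,"hand":0.4},
  ],
)

```text
time_s: 25.62
tcp_pos: [0.3029, -0.4472, 0.218]
tool_rot: [-3.141, 0.001, -0.529]
ft_force: [-0.2, 1.2, -0.5]
gripper_width: 0.602
```

Run:
```python
from m import *
T=capture("top");cv2.imwrite("pics/top14.png",T[:,:,::-1])
S=capture("side");cv2.imwrite("pics/side14.png",S[:,:,::-1]);cv2.imwrite("pics/side14z.png",cv2.resize(S[160:340,200:420,::-1],None,fx=3.3,fy=3.3))
def f(nm,rt,cs,z):
    c=big(un(T,rt,*cs)); r=rect(c,"top",z); print(nm,r[0].round(1),np.round(r[1],1),round(r[2],1),cv2.boundingRect(c))
f("yel",(418,125,443,190),[Y,K_,W],.015)
f("ora",(443,125,475,190),[O,K_,W],.015)
f("slv",(222,180,255,206),[B,W],.015)
f("pnk",(188,180,221,206),[PK,PK2,((160,70,90),(180,255,255))],.015)
f("shp",(270,222,292,245),[SH],.008)
f("tin",(305,135,360,185),[R1,R2],.03)
f("glucap",(315,130,350,175),[G],.079)
d=big(un(S,(260,180,310,215),G)); print("side glue",cv2.boundingRect(d))
print("proj tin-axis top/side",proj("top",[.6275,-.004,.079]),proj("side",[[.6275,-.004,.079],[.6275,-.004,.004]]))
```

```text
yel [ 606.  -209.3] [ 27.9 106. ] 1.4 (419, 135, 21, 49)
ora [ 604.8 -265.6] [ 28.1 105.5] 2.0 (445, 132, 23, 49)
slv [587.4 198.1] [28.2 51.8] 84.0 (224, 185, 26, 14)
pnk [592.  262.9] [24.7 53.9] 86.3 (192, 187, 27, 13)
shp [487.  122.5] [14.9 25.5] 162.2 (275, 228, 9, 13)
tin [621.3  -1.8] [66.3 72.2] 172.4 (314, 145, 33, 34)
glucap [616.7  -0. ] [22.6 44.8] 167.3 (324, 144, 13, 22)
side glue (277, 196, 8, 11)
proj tin-axis top/side [[331.42374513 149.08600139]] [[280.64529926 196.84611727]
 [281.33819925 221.12820199]]
```

View pics/top14.png

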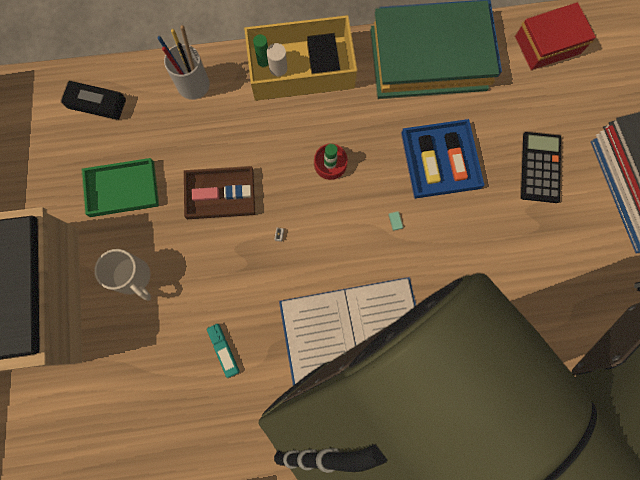

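View pics/side14z.png

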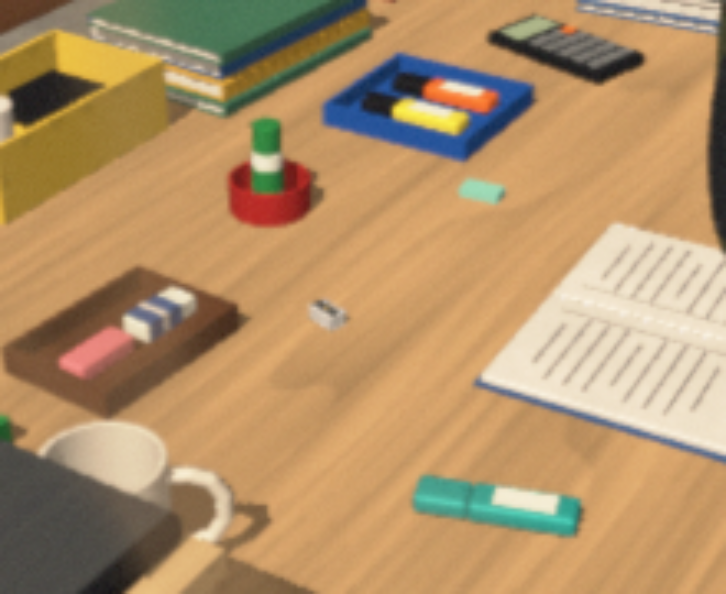

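The pictures show everything in place: markers at (431,163) and (456,156), erasers at (205,193) and (237,191), the glue stick upright in the tin with its cap at (331,150) where predicted, and the mug and sharpener unmoved. Handing in.

```bash
python3 -c "
from bench import *
print(job_done())"
```

```text
the job is handed in; nothing more can be done
None
```

All five things are put away and the job is handed in at about 26 s of the 131 s allowed. It reported no verdict.

**What I did:** I picked up each thing and lowered it to its resting height before letting go. Both highlighters lie side by side in the blue tray, both erasers lie flat in the wooden tray, and the glue stick stands in the red tin.

**Last checks:**
- **Highlighters:** they measured at (606, −209) and (605, −266) mm, against a tray centre of about (605, −238).
- **Erasers:** they measured at (587, 198) and (592, 263) mm, against a tray centre of about (590, 230).
- **Glue stick:** it stands upright, with its cap within a pixel or two of where the tin's axis should show it.
- **Bystanders:** the sharpener was within about 1 mm of where it started. The mug I checked only by eye, and it looked unmoved.

**Did not fully agree or was not measured:**
- **Upward force:** I felt 6–9 N upward as the fingers closed on the yellow highlighter, both erasers and the glue stick. They stood level when lifted, so I allowed for it when setting them down.
- **Sleeve eraser size:** its final outline read 28 × 52 mm instead of 24 × 55. I put this down to its white-and-blue pattern, as both views show it flat.
- **Heights in the trays:** I judged these from the release height and the pictures, and did not triangulate them again.

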